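# Lock the bedside swing tray and set out the amenity tins

### The arm

A 6-joint arm with a two-finger parallel gripper is mounted at the origin on the work surface. World frame = base frame: x ahead of the robot, y to its left, z up, the work surface at z = 0. Lengths are in m, angles in rad, forces in N, time in s.
With the tool pointing down it reaches from about 0.35 to 0.975 m from the base axis. Payload 4.9 kg.
Tool frame: the origin (TCP) lies at the very end of the fingers, on their centre line; the grasp point (between the pads) lies 19 mm behind it; z points along the fingers, y is the line along which they close (so a half turn about z gives the same grasp; the last joint's range is limited). The gripper opens to 85 mm and grips with 20 to 120 N. Pads are 22 mm wide; open, the fingers measure 114 mm over their backs; the gripper's body (76 mm by 85 mm) begins 54 mm behind the grasp point. The pads swing forward as they close: fully open they stand 13 mm farther back than shut.
Start: joints at [1.012, 0.053, 1.613, -0, 1.476, -0.119], TCP at [0.266, 0.566, 0.231] pointing down, gripper open.
Joint ranges: [-3.01, 3.01], [-1.01, 2.22], [0.06, 2.58], [-1.02, 4.17], [0.09, 2.62], [-3.14, 3.14]. Speed limits (rad/s): [2.57, 2.57, 3.14, 3.14, 3.14, 3.14].

### API

Orientations are given as a unit quaternion [w, x, y, z].
In Python, from plant import manip gives the robot as it stands.
- The arm moves only by the tool send_rows, never from a script. Its argument "increments" is a list of rows, each an object of numbers: "claw": the closure, from -1 (fully open) to 1 (shut); "dx", "dy", "dz": the shift along the tool's x, y, z in units of 0.5 m (1.0 is 0.5 m); "yaw": the turn about the tool's z in units of 1.5 rad (1.0 is 1.5 rad). A call has 1 to 20 rows; each row is the pose to reach, as a shift and turn from the pose commanded when the call began, along the tool's axes at that moment; what a row does not reach only later rows make up. A row lasts 1/8 s, in which the tool goes at most 62.5 mm and 10.7 degrees, less where a joint would pass 70% of its speed; a pose out of reach is approached as far as the arm can. A call with a number of a shift or a turn outside -1 to 1 is refused whole. A call with a gripper value outside its range is refused whole. The fingers move at their own pace and stop on an object; the grip force is fixed at half the most. Time passes only in rows, so rows that repeat a pose let the fingers close. It gives the time, the measured TCP pose, the force, the opening and the grip force at its end, in the units of the state.
- manip.state(): the state, without advancing time (a new reading comes with each control period).
- manip.grab_frame(name): name is "scene" or "top" or "wrist"; returns the picture (420x560x3 uint8, red, green, blue); there is no depth.
- manip.camera_params(name): a dict with "camera_matrix" (3x3 intrinsics, pixels), "extrinsics" (4x4, takes a point from world to camera coordinates); the wrist camera has in their place "tool_from_camera" (4x4, takes a point from camera to tool coordinates, whose origin is the TCP and whose axes are the flange's). Camera axes: x right, y down, z forward; pixel columns grow to the right and rows downward; lengths in m; the calibration is good to about 2 mm. A picture is of the moment at which its call begins: read the wrist's pose just before it. camera_params takes no time and is no camera call.
- manip.job_done(): hands the job in; it is judged then, once.
The state is a dict: "time": time; "joint_pos": joint angles; "joint_vel": joint speeds; "joint_efforts": joint torques, N m; "tool_pos": TCP position; "tool_rot": TCP orientation; "contact_force": force on the tool from outside, world axes, zero at the start; "ft_torque": the same for the moment, N m; "gripper_width": opening from 0.0 (shut) to 1.0 (fully open); "grasp_force": force on a finger pad.
Only numpy, scipy, OpenCV 4.12 (cv2) and the standard library are available. Lean on these libraries where they do the work, as an engineer would, in place of code of your own. Each camera call takes 0.05 s, during which the arm holds its last target. There are 200 camera calls.

### The job

Set up the bedside tray for the guest: swing the tray arm fully home into its fork, then push the locking pin from the wooden dock down through the fork and the lug until its collar sits on the fork. Once it is locked, stack all the round tins that are there on the middle of the wooden plate, flat and well centred over the plate, the widest at the bottom and each one narrower than the one below; leave the cup, the clock and the jar where they stand.

Things in the scene. Friction and masses are not known exactly. Their poses are not given: they have to be found in the camera images.
- tray (a joint): hinge of the swing-out tray arm (flat steel bar 28 mm wide, top 40 mm up, carrying plate, knob and lug), rad. 0 = fully home against its stop, lug inside the fork, holes in line; grows as the arm swings about its upright pivot clockwise seen from above, towards the robot; starts at 0.35 to 0.75. Stiff friction hinge (0.12 N m): stays where it is left.
- pivot (a point): point on the upright pivot axis of the tray arm, 40 mm up, at the end of the dark steel stand that is farther to the robot's left. The stand (foot plate 90 x 340 mm, 6 mm thick) is fixed to the table. Axes are the stand's: z up, -y from the pivot along the foot to the fork.
- tray_top (a point): centre of the upper face of the round wooden plate (diameter 160 mm, upper face 42 mm above the table) on the tray arm, 130 mm from the pivot axis; moves with the arm; z up, -y along the arm away from the pivot.
- tray_knob (a point): middle of the upright black knob on the tray arm for moving it: diameter 16 mm, 30 mm tall, standing on the arm (knob from 40 to 70 mm above the table); 232 mm from the pivot axis, beyond the plate; this point is 55 mm above the table; z up, -y along the arm.
- fork_hole (a point): centre of the hole's mouth in the fork's upper face, 52 mm up, 290 mm from the pivot axis at the stand's other end; axes as the stand's. The fork has two level steel cheeks, 36 x 40 mm, 10 mm thick (18 to 28 and 42 to 52 mm up), closed at its outer (-y) end; the arm's 10 mm lug swings in between. All three upright holes have diameter 15 mm.
- pin: headed steel locking pin: shank diameter 12 mm, 44 mm long below the shoulder with tapered tip; collar diameter 26 mm, 5 mm thick above the shoulder; then a round dark grip, diameter 18 mm, 30 mm tall. Origin on the axis at the shoulder (underside of the collar), z towards the grip. At the start it stands upright in the dock, collar on the dock's top.
- dock: fixed dark wooden block 54 x 54 x 50 mm tall with a 15 mm upright hole right through at its centre, in which the pin stands at the start. Origin at the centre of the underside.
- tin_a: flat round brass tin with a copper-coloured top, solid (either side up is alike to stack), diameter 68 mm, 16 mm tall. Origin at its centre, z up. At the start it lies flat on the table. May be absent (then None).
- tin_b: flat round brass tin with a copper-coloured top, solid (either side up is alike to stack), diameter 59 mm, 14 mm tall. Origin at its centre, z up. At the start it lies flat on the table. May be absent (then None).
- tin_c: flat round brass tin with a copper-coloured top, solid (either side up is alike to stack), diameter 50 mm, 12 mm tall. Origin at its centre, z up. At the start it lies flat on the table. May be absent (then None).
- tin_d: flat round brass tin with a copper-coloured top, solid (either side up is alike to stack), diameter 41 mm, 12 mm tall. Origin at its centre, z up. At the start it lies flat on the table. May be absent (then None).
- tin_e: flat round brass tin with a copper-coloured top, solid (either side up is alike to stack), diameter 32 mm, 12 mm tall. Origin at its centre, z up. At the start it lies flat on the table. May be absent (then None).
- cup: white ceramic cup, diameter 68 mm, 62 mm tall; not part of the job. Origin at the centre of the underside.
- clock: black alarm clock 45 x 55 x 50 mm tall; not part of the job. Origin at the centre of the underside.
- jar: glass jar with brass cap, diameter 52 mm, 60 mm tall; not part of the job. Origin at the centre of the underside.

How it is judged:
By the outcome, as a careful person would: the job done as asked, in the order asked, and still so for the second after the job is handed in, with the robot touching nothing.
Of tin_a, tin_b, tin_c, tin_d, tin_e only 3 to 5 are there at a start; the rules pass over those that are not, and their reading is None.
At some moment in a run one of tin_a, tin_b, tin_c, tin_d, tin_e may be knocked a few centimetres aside while the robot is not near it.
It also fails if it takes over 210 s, if anything falls off the work surface, if the arm or the gripper's body presses on something with over 40 N, if the wrist force passes 120 N, or if a joint passes its speed limit or range.

## Working session

There is one attempt and no reset: what is moved stays moved. The work goes in short steps, Python scripts to look and compute and a tool call to move; the robot and the scene stay as the last step left them, time stands still between calls to the robot, and variables do not carry over. Pictures are saved under pics/ and viewed, at most 14 in all, crops included, and the job is handed in when it is done.

Besides the shell and the picture viewer there is one more tool, called after ">>>" by a JSON object that holds its "name" and its "arguments", one argument or row to a line. send_rows: Moves the arm, as the interface text tells. Shifts and turns lie within -1 to 1; 1 stands for 0.5 m of shift or 1.5 rad of turn. Its arguments: {"type":"object","properties":{"increments":{"type":"array","items":{"type":"object","properties":{"claw":{"type":"number"},"dx":{"type":"number"},"dy":{"type":"number"},"dz":{"type":"number"},"yaw":{"type":"number"}}}}},"required":["increments"]}

```bash
mkdir -p pics; ls; python3 - <<'E'
from plant import manip
import cv2,numpy as np
s=manip.state();print(s)
for n in("scene","top"):
    im=manip.grab_frame(n);cv2.imwrite(f"pics/{n}0.png",im[:,:,::-1]);p=manip.camera_params(n);print(n,p)
print(manip.camera_params("wrist"))
E
```

```text
pics
{'time': 0.0, 'joint_pos': array([ 1.01200607e+00,  5.33561953e-02,  1.61432054e+00,  9.07496700e-06,
        1.47600029e+00, -1.19005424e-01]), 'joint_vel': array([-3.59597468e-05, -4.26504704e-04,  2.13017613e-03,  1.31547707e-03,
        9.30125823e-05, -3.77053337e-04]), 'joint_efforts': array([ 7.10676904e-04, -3.93671143e+01, -3.70179892e+01, -1.11467423e-04,
        7.09979635e-03, -4.05093635e-05]), 'tool_pos': array([0.26575223, 0.56498526, 0.23004758]), 'tool_rot': array([-3.50731622e-04,  2.18124937e-01,  9.75920297e-01, -9.81404902e-04]), 'contact_force': array([ 0.11264032, -0.65050589,  0.13722796]), 'ft_torque': array([0.01783538, 0.02763308, 0.01238378]), 'grasp_force': 0.0, 'gripper_width': 1.0005963130296944}
scene {'camera_matrix': array([[478.87324383,   0.        , 278.18599711],
       [  0.        , 478.87324383, 210.48912545],
       [  0.        ,   0.        ,   1.        ]]), 'extrinsics': array([[ 0.73731083,  0.67553032, -0.0056145 , -0.42077361],
       [ 0.56638756, -0.62267362, -0.53989137, -0.2912594 ],
       [-0.36820899,  0.39488777, -0.841715
[... 352 characters left out ...]
, -0.02076167, -0.18966282,  0.55684869],
       [ 0.18989539, -0.00985287, -0.98175489,  1.2472579 ],
       [ 0.        ,  0.        ,  0.        ,  1.        ]])}
{'camera_matrix': array([[328.8556082 ,   0.        , 283.03194791],
       [  0.        , 328.8556082 , 213.45511411],
       [  0.        ,   0.        ,   1.        ]]), 'tool_from_camera': array([[ 2.52045420e-05, -9.54336861e-01, -2.98732580e-01,
         7.61225815e-02],
       [ 9.99999673e-01,  2.65477562e-04, -7.63728179e-04,
         7.41391990e-04],
       [ 8.08160750e-04, -2.98732463e-01,  9.54336556e-01,
        -1.42447268e-01],
       [ 0.00000000e+00,  0.00000000e+00,  0.00000000e+00,
         1.00000000e+00]])}
```

View pics/top0.png

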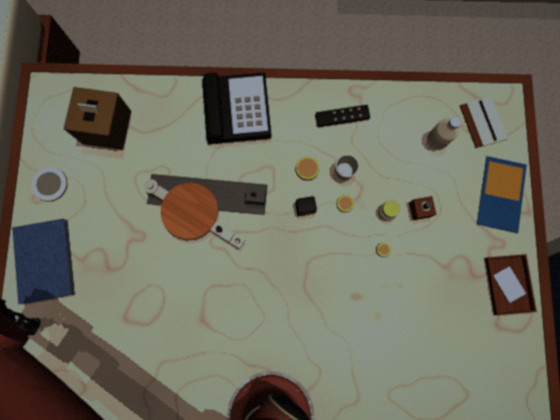

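View pics/scene0.png

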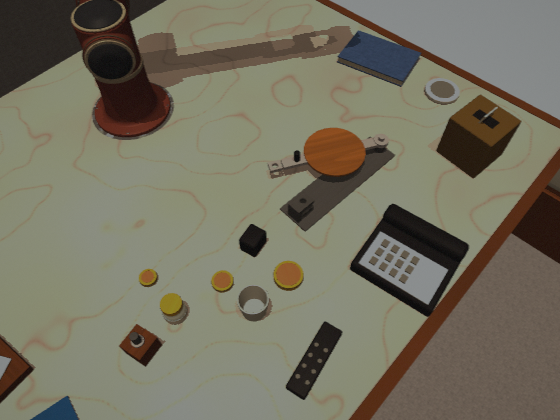

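The top view shows the arm swung out (pivot ~(152,187), plate (190,211), knob (220,229), fork (256,196)) and three tins at (307,168), (345,204) and (384,249). The jar is at (390,210), the dock with the pin at (424,207), the cup at (346,167) and the clock at (306,206).

```bash
cat > h.py <<'E'
from plant import manip
import cv2,numpy as np
from scipy.spatial.transform import Rotation as R
def st():
    s=manip.state();q=s['tool_rot'];return s,np.array(s['tool_pos']),R.from_quat([q[1],q[2],q[3],q[0]]).as_matrix()
def cam(n):
    p=manip.camera_params(n);K=p['camera_matrix']
    if n=='wrist':
        s,t,Rm=st();T=np.eye(4);T[:3,:3]=Rm;T[:3,3]=t;M=T@p['tool_from_camera']
    else: M=np.linalg.inv(p['extrinsics'])
    return K,M
def ray(c,px,z):
    K,M=c;d=M[:3,:3]@np.linalg.solve(K,[px[0],px[1],1.]);o=M[:3,3]
    return o+d*(z-o[2])/d[2]
def proj(c,P):
    K,M=c;q=K@(np.linalg.inv(M)@np.append(P,1))[:3];return q[:2]/q[2]
def grab(n,fn=None):
    c=cam(n);im=np.ascontiguousarray(manip.grab_frame(n)[:,:,::-1])
    if fn: cv2.imwrite('pics/'+fn,im)
    return c,im
def blobs(mask,mn=30):
    n,l,s,c=cv2.connectedComponentsWithStats(mask.astype(np.uint8)*255)
    return [(c[i].round(1),s[i,4],s[i,:4],l==i) for i in range(1,n) if s[i,4]>=mn]
def go(x,y,z,yawdir=None):
    """yawdir: wanted world angle of tool y axis (mod pi). prints increments"""
    s,t,Rm=st();d=Rm.T@(np.array([x,y,z])-t)/0.5
    a=np.arctan2(Rm[1,1],Rm[0,1]);yw=0
    if yawdir is not None:
        dd=(yawdir-a+np.pi/2)%np.pi-np.pi/2; yw=-dd/1.5   # tool z down
    print('dx %.4f dy %.4f dz %.4f yaw %.4f'%(*d,yw),'tcp',t.round(4),'yang %.3f'%a,'j6 %.2f'%s['joint_pos'][5])
E
python3 - <<'E'
from h import *
for n in('top','scene'):
    c,im=cam(n),cv2.imread(f'pics/{n}0.png')
    hsv=cv2.cvtColor(im,cv2.COLOR_BGR2HSV);H,S,V=cv2.split(hsv)
    for ce,a,bb,m in blobs((S>110)&(V>90)&(H<40),40):
        h=.042 if a>1500 else .013
        u=ray(c,(bb[0]-.5,ce[1]),h);w=ray(c,(bb[0]+bb[2]-.5,ce[1]),h)
        print(n,ce,a,bb,'P',ray(c,ce,h).round(4),'width',np.linalg.norm(u-w).round(4))
    pts=dict(top=dict(pivot=(152,187),knob=(220,229),lug=(238,240),fork=(256,196),pin=(424,207)),scene=dict(pivot=(381,140),knob=(297,156),lug=(276,168),fork=(303,201),pin=(137,339)))[n]
    for k,z in dict(pivot=.04,knob=.07,lug=.04,fork=.052,pin=.085).items(): print(n,k,ray(c,pts[k],z).round(4))
E
python3 - <<'E'
import cv2,numpy as np
im=cv2.imread('pics/top0.png');sc=cv2.imread('pics/scene0.png')
a=cv2.resize(im[150:260,130:280],(600,440),interpolation=3);
b=cv2.resize(im[150:270,280:450],None,fx=3.5,fy=3.5,interpolation=3)
cv2.imwrite('pics/cr.png',b)
E
```

```text
top [307.  168.1] 394 [296 157  23  23] P [ 0.6819 -0.0922  0.013 ] width 0.0669
top [503.6 180.6] 1108 [485 162  38  38] P [ 0.657  -0.6642  0.013 ] width 0.1112
top [188.8 210.5] 2519 [161 183  57  56] P [0.5443 0.2378 0.042 ] width 0.1581
top [344.9 203.3] 216 [337 196  17  16] P [ 0.5799 -0.2016  0.013 ] width 0.0488
top [390.7 208.4] 201 [383 201  16  16] P [ 0.5678 -0.3329  0.013 ] width 0.046
top [383.2 249.2] 146 [377 243  14  13] P [ 0.4503 -0.3086  0.013 ] width 0.0395
top pivot [0.6095 0.345  0.04  ]
top knob [0.4901 0.1457 0.07  ]
top lug [0.4649 0.0984 0.04  ]
top fork [0.5874 0.0518 0.052 ]
top pin [ 0.5595 -0.4055  0.085 ]
scene [124.6 125.2] 569 [ 95 107  69  28] P [ 0.0462 -0.0575  0.013 ] width 0.1917
scene [469.  122.8] 90 [460 115  18  17] P [0.7465 0.5896 0.013 ] width 0.0496
scene [334.1 151.1] 2303 [304 128  62  47] P [0.5471 0.2396 0.042 ] width 0.1598
scene [288.  274.1] 645 [274 261  29  27] P [ 0.6823 -0.0889  0.013 ] width 0.0654
scene [147.3 276.5] 233 [139 269  18  16] P [ 0.4519 -0.3069  0.013 ] width 0.0406
scene [221.7 280.2] 351 [211 270  22  21] P [ 0.5825 -0.2001  0.013 ] width 0.0493
scene [170.3 303.2] 364 [160 293  22  21] P [ 0.5389 -0.3136  0.013 ] width 0.048
scene pivot [0.6137 0.353  0.04  ]
scene knob [0.5015 0.1454 0.07  ]
scene lug [0.4723 0.0995 0.04  ]
scene fork [0.5934 0.0632 0.052 ]
scene pin [ 0.5797 -0.4146  0.085 ]
```

View pics/cr.png

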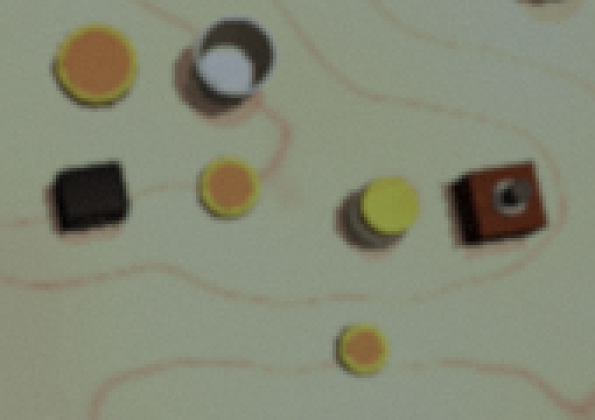

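```bash
python3 -c "
from h import *
go(.494,.147,.2,-.524)"
```

```text
dx -0.7689 dy -0.5620 dz 0.0612 yaw -0.9911 tcp [0.2658 0.565  0.2302] yang 1.131 j6 -0.12
```

>>> {"name": "send_rows", "arguments": {
  "increments": [
    {"dx": -0.769, "dy": -0.562, "dz": 0.06, "yaw": -0.991, "claw": -1},
    {"dx": -0.769, "dy": -0.562, "dz": 0.06, "yaw": -0.991, "claw": -1},
    {"dx": -0.769, "dy": -0.562, "dz": 0.06, "yaw": -0.991, "claw": -1},
    {"dx": -0.769, "dy": -0.562, "dz": 0.06, "yaw": -0.991, "claw": -1},
    {"dx": -0.769, "dy": -0.562, "dz": 0.06, "yaw": -0.991, "claw": -1},
    {"dx": -0.769, "dy": -0.562, "dz": 0.06, "yaw": -0.991, "claw": -1},
    {"dx": -0.769, "dy": -0.562, "dz": 0.06, "yaw": -0.991, "claw": -1},
    {"dx": -0.769, "dy": -0.562, "dz": 0.06, "yaw": -0.991, "claw": -1},
    {"dx": -0.769, "dy": -0.562, "dz": 0.06, "yaw": -0.991, "claw": -1},
    {"dx": -0.769, "dy": -0.562, "dz": 0.06, "yaw": -0.991, "claw": -1},
    {"dx": -0.769, "dy": -0.562, "dz": 0.06, "yaw": -0.991, "claw": -1},
    {"dx": -0.769, "dy": -0.562, "dz": 0.06, "yaw": -0.991, "claw": -1}
  ]
}}

```text
time: 1.6
tool_pos: [0.4939, 0.1485, 0.2013]
tool_rot: [0.0, -0.5, 0.866, 0.0]
contact_force: [0.6, 0.2, -0.9]
gripper_width: 1.0
grasp_force: 0.0
```

```bash
python3 -c "
from h import *
go(.494,.147,.2,-.524)
c,im=grab('wrist','w1.png')
for P in((.494,.147,.07),(.590,.058,.052),(.611,.349,.04)):print(proj(c,P))"
```

```text
dx 0.0025 dy -0.0017 dz 0.0026 yaw 0.0005 tcp [0.4939 0.1485 0.2013] yang 2.618 j6 -2.47
[282.21805654 201.08242267]
[138.41069096 164.10944205]
[282.05766406 388.37266012]
```

View pics/w1.png

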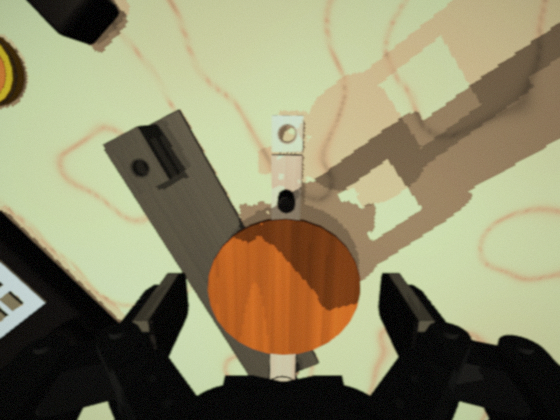

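The wrist view shows the knob at (286,201), the fork hole at (140,167), the lug hole at (288,131) and the plate centre at (284,287), all close to predictions.

```bash
python3 -c "
from h import *
c=cam('wrist')
kn=ray(c,(286,201),.067);fk=ray(c,(140.5,167.5),.052);lg=ray(c,(288,131),.04);pl=ray(c,(284,287),.042);pv=ray(c,(283,379),.04)
print(kn,fk,lg,pl,pv)
u=lg-pl;u[2]=0;print(np.linalg.norm(u[:2]),'(160)');u/=np.linalg.norm(u);print('ang',np.arctan2(u[1],u[0]))
piv=(lg-.29*u+pl-.13*u)/2;print('pivot',piv,np.linalg.norm((fk-piv)[:2]))
d=(fk-piv)[:2];d/=np.linalg.norm(d);print('home ang',np.arctan2(d[1],d[0]),'knob home',piv[:2]+.232*d)
go(kn[0],kn[1],.1)
go(kn[0],kn[1],.049)"
```

```text
[0.49159135 0.14926028 0.067     ] [0.59036066 0.06132948 0.052     ] [0.46111932 0.10020592 0.04      ] [0.54234361 0.23415513 0.042     ] [0.60332204 0.3378424  0.04      ]
0.15665176167530367 (160)
ang -2.1158947339127003
pivot [0.61061694 0.34674654 0.041     ] 0.28613495795684685
home ang -1.6416483267501767 knob home [0.59419302 0.11532862]
dx 0.0011 dy 0.0048 dz 0.2027 yaw 0.0000 tcp [0.494  0.1485 0.2013] yang 2.619 j6 -2.47
dx 0.0011 dy 0.0048 dz 0.3047 yaw 0.0000 tcp [0.494  0.1485 0.2013] yang 2.619 j6 -2.47
```

>>> {"name": "send_rows", "arguments": {
  "increments": [
    {"dx": 0.001, "dy": 0.004, "dz": 0.2, "claw": -1},
    {"dx": 0.001, "dy": 0.004, "dz": 0.304, "claw": -1},
    {"dx": 0.001, "dy": 0.004, "dz": 0.304, "claw": -1},
    {"dx": 0.001, "dy": 0.004, "dz": 0.304, "claw": -1},
    {"dx": 0.001, "dy": 0.004, "dz": 0.304, "claw": 1},
    {"dx": 0.001, "dy": 0.004, "dz": 0.304, "claw": 1},
    {"dx": 0.001, "dy": 0.004, "dz": 0.304, "claw": 1},
    {"dx": 0.001, "dy": 0.004, "dz": 0.304, "claw": 1},
    {"dx": 0.001, "dy": 0.004, "dz": 0.304, "claw": 1},
    {"dx": 0.001, "dy": 0.004, "dz": 0.304, "claw": 1},
    {"dx": 0.001, "dy": 0.004, "dz": 0.304, "claw": 1}
  ]
}}

```text
invalid input
```

```bash
python3 -c "
from h import *
s,t,Rm=st();print(s['contact_force'],s['gripper_width'])
# arc about estimated pivot through current tcp, stepping to home
pv=np.array([.6106,.3467]);v=t[:2]-pv;r=np.linalg.norm(v);a0=np.arctan2(v[1],v[0]);print(r,a0)
for k in np.linspace(0,-1.6416-a0+.0,9)[1:]:
    p=pv+r*np.array([np.cos(a0+k),np.sin(a0+k)]);d=Rm.T@np.append(p-t[:2],0)/.5
    print((d.round(3)),round(-k/1.5,3),p.round(3))
"
```

```text
[-0.6889505  -0.3284232  -0.08346756] 1.0036445946039823
0.22997800503405574 -2.102738349152596
[-0.001 -0.027 -0.   ] -0.038 [0.506 0.142]
[-0.003 -0.053 -0.   ] -0.077 [0.518 0.136]
[-0.006 -0.079 -0.   ] -0.115 [0.53  0.131]
[-0.011 -0.105 -0.   ] -0.154 [0.542 0.127]
[-0.018 -0.131 -0.   ] -0.192 [0.555 0.124]
[-0.026 -0.156 -0.   ] -0.231 [0.568 0.121]
[-0.035 -0.181 -0.   ] -0.269 [0.581 0.119]
[-0.046 -0.205 -0.   ] -0.307 [0.594 0.117]
```

>>> {"name": "send_rows", "arguments": {
  "increments": [
    {"dx": 0.001, "dy": 0.004, "dz": 0.2, "yaw": 0, "claw": -1},
    {"dx": 0.001, "dy": 0.004, "dz": 0.304, "yaw": 0, "claw": -1},
    {"dx": 0.001, "dy": 0.004, "dz": 0.304, "yaw": 0, "claw": -1},
    {"dx": 0.001, "dy": 0.004, "dz": 0.304, "yaw": 0, "claw": -1},
    {"dx": 0.001, "dy": 0.004, "dz": 0.304, "yaw": 0, "claw": 1},
    {"dx": 0.001, "dy": 0.004, "dz": 0.304, "yaw": 0, "claw": 1},
    {"dx": 0.001, "dy": 0.004, "dz": 0.304, "yaw": 0, "claw": 1},
    {"dx": 0.001, "dy": 0.004, "dz": 0.304, "yaw": 0, "claw": 1},
    {"dx": 0.001, "dy": 0.004, "dz": 0.304, "yaw": 0, "claw": 1},
    {"dx": 0.001, "dy": 0.004, "dz": 0.304, "yaw": 0, "claw": 1}
  ]
}}

```text
time: 2.9
tool_pos: [0.4932, 0.1481, 0.0504]
tool_rot: [0.001, -0.5, 0.866, -0.0]
contact_force: [-1.0, -1.4, 5.4]
gripper_width: 0.158
grasp_force: 58.7
```

>>> {"name": "send_rows", "arguments": {
  "increments": [
    {"dx": -0.001, "dy": -0.027, "dz": 0, "yaw": -0.038, "claw": 1},
    {"dx": -0.003, "dy": -0.053, "dz": 0, "yaw": -0.077, "claw": 1},
    {"dx": -0.006, "dy": -0.079, "dz": 0, "yaw": -0.115, "claw": 1},
    {"dx": -0.011, "dy": -0.105, "dz": 0, "yaw": -0.154, "claw": 1},
    {"dx": -0.018, "dy": -0.131, "dz": 0, "yaw": -0.192, "claw": 1},
    {"dx": -0.026, "dy": -0.156, "dz": 0, "yaw": -0.231, "claw": 1},
    {"dx": -0.035, "dy": -0.181, "dz": 0, "yaw": -0.269, "claw": 1},
    {"dx": -0.039, "dy": -0.191, "dz": 0, "yaw": -0.285, "claw": 1},
    {"dx": -0.042, "dy": -0.198, "dz": 0, "yaw": -0.297, "claw": 1},
    {"dx": -0.042, "dy": -0.198, "dz": 0, "yaw": -0.297, "claw": 1},
    {"dx": -0.042, "dy": -0.198, "dz": 0, "yaw": -0.297, "claw": 1}
  ]
}}

```text
time: 4.28
tool_pos: [0.5896, 0.1168, 0.0505]
tool_rot: [0.001, -0.678, 0.735, -0.001]
contact_force: [1.8, -0.8, 4.5]
gripper_width: 0.158
grasp_force: 59.4
```

```bash
python3 -c "
from h import *
s,t,Rm=st();print(s['contact_force'],Rm[:,1])
pv=np.array([.6106,.3467]);v=t[:2]-pv;print(t,np.linalg.norm(v),np.arctan2(v[1],v[0]))
go(.594,.1157,.05,-1.6416+np.pi/2)"
```

```text
[ 1.81601444 -0.80404748  4.52427691] [-0.9968471   0.07930308 -0.00262423]
[0.5896466  0.11683641 0.05045383] 0.2308166269220202 -1.6617009186179783
dx 0.0016 dy -0.0089 dz 0.0009 yaw -0.0057 tcp [0.5896 0.1168 0.0505] yang 3.062 j6 -2.99
```

>>> {"name": "send_rows", "arguments": {
  "increments": [
    {"dx": 0, "dy": -0.004, "dz": 0, "yaw": 0, "claw": 1},
    {"dx": 0, "dy": -0.008, "dz": 0, "yaw": 0, "claw": 1},
    {"dx": 0, "dy": -0.011, "dz": 0, "yaw": 0, "claw": 1},
    {"dx": 0, "dy": -0.011, "dz": 0, "yaw": 0, "claw": 1},
    {"dx": 0, "dy": -0.011, "dz": 0, "yaw": 0, "claw": 1}
  ]
}}

```text
time: 4.9
tool_pos: [0.5947, 0.1164, 0.0505]
tool_rot: [0.001, -0.679, 0.734, -0.001]
contact_force: [-0.6, -1.4, 5.9]
gripper_width: 0.16
grasp_force: 59.5
```

>>> {"name": "send_rows", "arguments": {
  "increments": [
    {"dx": 0, "dy": -0.003, "dz": 0, "yaw": 0, "claw": 1},
    {"dx": 0, "dy": -0.006, "dz": 0, "yaw": 0, "claw": 1},
    {"dx": 0, "dy": -0.006, "dz": 0, "yaw": 0, "claw": 1}
  ]
}}

```text
time: 5.28
tool_pos: [0.5951, 0.1163, 0.0504]
tool_rot: [-0.002, -0.679, 0.734, 0.002]
contact_force: [-9.9, 0.4, 13.8]
gripper_width: 0.155
grasp_force: 60.3
```

>>> {"name": "send_rows", "arguments": {
  "increments": [
    {"dx": 0, "dy": 0, "dz": 0, "yaw": 0, "claw": -1},
    {"dx": 0, "dy": 0, "dz": 0, "yaw": 0, "claw": -1},
    {"dx": 0, "dy": 0, "dz": 0, "yaw": 0, "claw": -1},
    {"dx": 0, "dy": 0, "dz": 0, "yaw": 0, "claw": -1},
    {"dx": 0, "dy": 0, "dz": -0.1, "yaw": 0, "claw": -1},
    {"dx": 0, "dy": 0, "dz": -0.2, "yaw": 0, "claw": -1},
    {"dx": 0, "dy": 0, "dz": -0.2, "yaw": 0, "claw": -1},
    {"dx": 0, "dy": 0, "dz": -0.2, "yaw": 0, "claw": -1}
  ]
}}

```text
time: 6.28
tool_pos: [0.5968, 0.116, 0.1489]
tool_rot: [-0.0, -0.679, 0.734, 0.0]
contact_force: [-0.3, 0.1, -0.6]
gripper_width: 0.999
grasp_force: 0.0
```

```bash
python3 -c "
from h import *
c,im=grab('wrist','w2.png')
print(c[1][:3,3],proj(c,(.5904,.0613,.052)))
cv2.imwrite('pics/w2c.png',cv2.resize(im[20:240,170:400],None,fx=2.5,fy=2.5,interpolation=3))"
```

```text
[0.59159822 0.04017535 0.29137163] [286.53216289 141.15596268]
```

View pics/w2c.png

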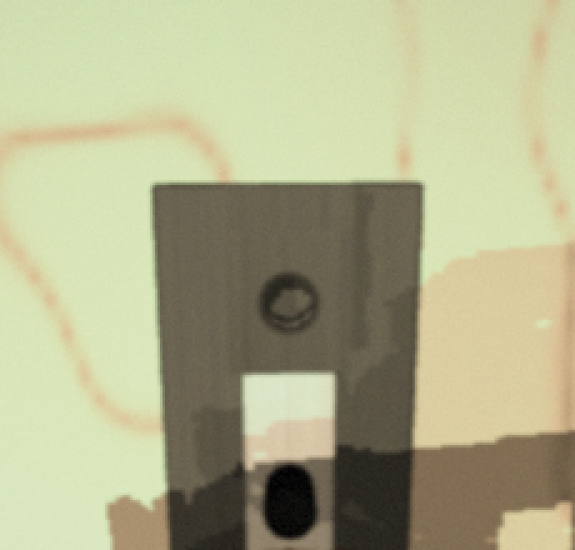

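The arm is home, with the lug inside the fork and the fork hole at about (285.6,140.8). Next I turn the wrist half round and hover over the fork, then over the pin in the same attitude.

>>> {"name": "send_rows", "arguments": {
  "increments": [
    {"dx": 0.1, "dy": 0, "dz": 0, "yaw": 1, "claw": -1},
    {"dx": 0.1, "dy": 0, "dz": 0, "yaw": 1, "claw": -1},
    {"dx": 0.1, "dy": 0, "dz": 0, "yaw": 1, "claw": -1},
    {"dx": 0.1, "dy": 0, "dz": 0, "yaw": 1, "claw": -1},
    {"dx": 0.1, "dy": 0, "dz": 0, "yaw": 1, "claw": -1},
    {"dx": 0.1, "dy": 0, "dz": 0, "yaw": 1, "claw": -1},
    {"dx": 0.1, "dy": 0, "dz": 0, "yaw": 1, "claw": -1},
    {"dx": 0.1, "dy": 0, "dz": 0, "yaw": 1, "claw": -1},
    {"dx": 0.1, "dy": 0, "dz": 0, "yaw": 1, "claw": -1}
  ]
}}

```text
time: 7.45
tool_pos: [0.5919, 0.0662, 0.147]
tool_rot: [-0.002, 0.003, 1.0, 0.0]
contact_force: [-0.0, -0.5, 0.1]
gripper_width: 0.998
grasp_force: 0.0
```

```bash
python3 -c "
from h import *
go(.590,.061,.15)
s,t,Rm=st();a=np.arctan2(Rm[1,1],Rm[0,1]);print((a)/1.5)"
```

```text
dx 0.0038 dy -0.0105 dz -0.0060 yaw 0.0000 tcp [0.5919 0.0662 0.147 ] yang 1.565 j6 -1.58
1.0434210920268319
```

>>> {"name": "send_rows", "arguments": {
  "increments": [
    {"dx": 0.004, "dy": -0.01, "dz": -0.006, "yaw": 1, "claw": -1},
    {"dx": 0.004, "dy": -0.01, "dz": -0.006, "yaw": 1, "claw": -1},
    {"dx": 0.004, "dy": -0.01, "dz": -0.006, "yaw": 1, "claw": -1},
    {"dx": 0.004, "dy": -0.01, "dz": -0.006, "yaw": 1, "claw": -1},
    {"dx": 0.004, "dy": -0.01, "dz": -0.006, "yaw": 1, "claw": -1},
    {"dx": 0.004, "dy": -0.01, "dz": -0.006, "yaw": 1, "claw": -1},
    {"dx": 0.004, "dy": -0.01, "dz": -0.006, "yaw": 1, "claw": -1},
    {"dx": 0.004, "dy": -0.01, "dz": -0.006, "yaw": 1, "claw": -1},
    {"dx": 0.004, "dy": -0.01, "dz": -0.006, "yaw": 1, "claw": -1},
    {"dx": 0.004, "dy": -0.01, "dz": -0.006, "yaw": 1, "claw": -1},
    {"dx": 0.004, "dy": -0.01, "dz": -0.006, "yaw": 1, "claw": -1}
  ]
}}

```text
time: 8.82
tool_pos: [0.591, 0.0612, 0.1521]
tool_rot: [-0.0, 0.684, 0.73, -0.0]
contact_force: [0.4, 0.2, -0.6]
gripper_width: 0.997
grasp_force: 0.0
```

```bash
python3 -c "
from h import *
c,im=grab('wrist','w3.png');p=proj(c,(.59,.061,.052));print(p,c[1][:3,3])
x,y=p.astype(int)
cv2.imwrite('pics/w3c.png',cv2.resize(im[y-50:y+50,x-60:x+60],None,fx=5,fy=5,interpolation=3));print(x-60,y-50)
go(.570,-.411,.15)"
```

```text
[281.17689906 214.64664267] [0.58679268 0.13814192 0.29449955]
221 164
dx -0.9398 dy -0.1030 dz 0.0043 yaw 0.0000 tcp [0.591  0.0613 0.1522] yang 0.065 j6 -0.09
```

View pics/w3c.png

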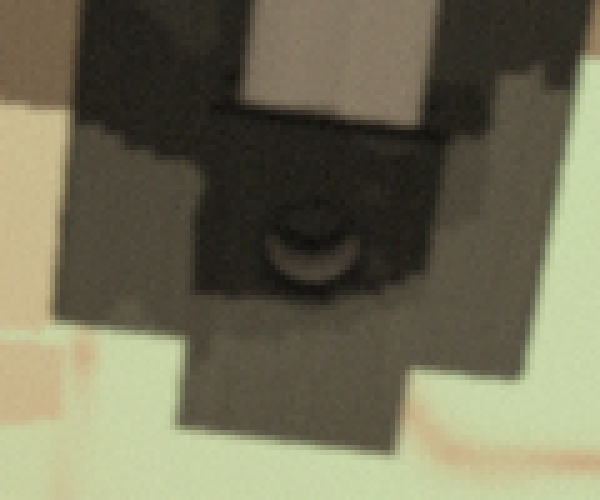

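```bash
python3 -c "
from h import *
c=cam('wrist');P=ray(c,(283.6,212.4),.052);print(P,'w1',(.5904,.0613))
R1=R.from_quat([-.679,.734,0,0]).as_matrix();T=np.eye(4);T[:3,:3]=R1;T[:3,3]=(.5968,.116,.1489);K=c[0]
M=T@manip.camera_params('wrist')['tool_from_camera']
im=cv2.imread('pics/w2.png',0)
print('w2',ray((K,M),(285.6,140.8),.052))
a=cv2.imread('pics/w3.png',0)[164:264,221:341]
a=cv2.GaussianBlur(a,(0,0),.8);a=np.clip((a.astype(float)-15)*4,0,255).astype(np.uint8)
b=im[90:190,226:346];b=np.clip((b.astype(float)-20)*2.2,0,255).astype(np.uint8)
cv2.imwrite('pics/hole.png',np.hstack([cv2.resize(q[20:75,30:95],None,fx=6,fy=6,interpolation=3) for q in(a,b)]))"
```

```text
[0.59183036 0.0629275  0.052     ] w1 (0.5904, 0.0613)
w2 [0.59012916 0.06023675 0.052     ]
```

View pics/hole.png

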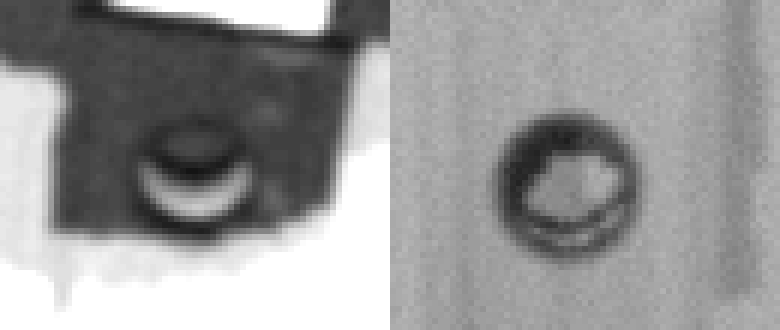

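The hole rim centres at (283.7,213.8) here and (285.6,141.3) in the earlier view. Both agree on about (0.591, 0.061). Now to the pin.

>>> {"name": "send_rows", "arguments": {
  "increments": [
    {"dx": -0.94, "dy": -0.103, "dz": 0.004, "yaw": 0, "claw": -1},
    {"dx": -0.94, "dy": -0.103, "dz": 0.004, "yaw": 0, "claw": -1},
    {"dx": -0.94, "dy": -0.103, "dz": 0.004, "yaw": 0, "claw": -1},
    {"dx": -0.94, "dy": -0.103, "dz": 0.004, "yaw": 0, "claw": -1},
    {"dx": -0.94, "dy": -0.103, "dz": 0.004, "yaw": 0, "claw": -1},
    {"dx": -0.94, "dy": -0.103, "dz": 0.004, "yaw": 0, "claw": -1},
    {"dx": -0.94, "dy": -0.103, "dz": 0.004, "yaw": 0, "claw": -1},
    {"dx": -0.94, "dy": -0.103, "dz": 0.004, "yaw": 0, "claw": -1},
    {"dx": -0.94, "dy": -0.103, "dz": 0.004, "yaw": 0, "claw": -1},
    {"dx": -0.94, "dy": -0.103, "dz": 0.004, "yaw": 0, "claw": -1},
    {"dx": -0.94, "dy": -0.103, "dz": 0.004, "yaw": 0, "claw": -1},
    {"dx": -0.94, "dy": -0.103, "dz": 0.004, "yaw": 0, "claw": -1}
  ]
}}

```text
time: 10.38
tool_pos: [0.5696, -0.4099, 0.1505]
tool_rot: [0.0, 0.684, 0.73, 0.0]
contact_force: [-0.3, 0.4, -0.4]
gripper_width: 0.997
grasp_force: 0.0
```

```bash
python3 -c "
from h import *
c,im=grab('wrist','w4.png');p=proj(c,(.57,-.411,.055));print(p,st()[1])
x,y=p.astype(int)
a=np.clip(im[y-60:y+60,x-70:x+70].astype(float)*1.6,0,255).astype(np.uint8)
cv2.imwrite('pics/w4c.png',cv2.resize(a,None,fx=5,fy=5,interpolation=3));print(x-70,y-60)"
```

```text
[282.77427728 217.62180112] [ 0.56965085 -0.4101008   0.15049446]
212 157
```

View pics/w4c.png

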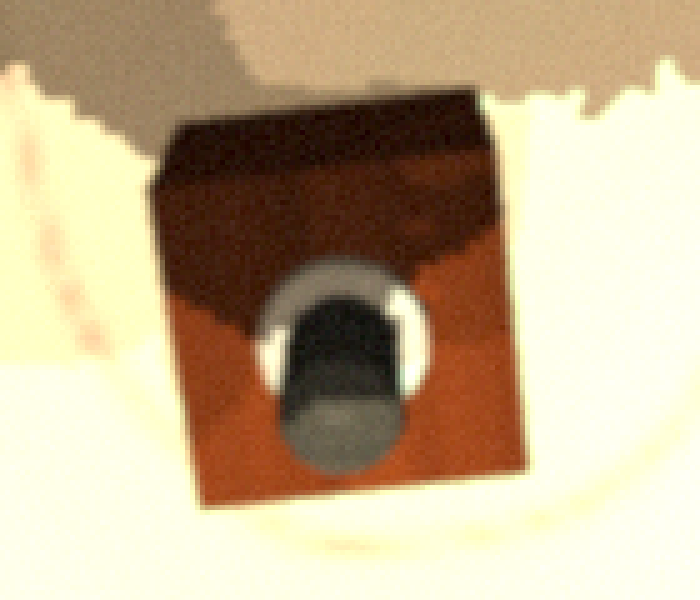

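The collar centres at (280.8,225.8) and the grip top at (280.4,244.2).

```bash
python3 -c "
from h import *
c=cam('wrist');a=ray(c,(280.8,225.8),.055);b=ray(c,(280.4,244.2),.085);print(a,b)
# corners of dock top: 
cs=[ray(c,(212+u/5,157+v/5),.05) for u,v in((152,185),(499,150),(525,470),(202,508))];print(np.mean(cs,0))
x,y=a[0]-.0008,a[1]-.001
go(x,y,.1);go(x,y,.06)"
```

```text
[ 0.56893656 -0.41788038  0.055     ] [ 0.56905409 -0.42052251  0.085     ]
[ 0.56897428 -0.41788353  0.05      ]
dx -0.0173 dy -0.0042 dz 0.1010 yaw 0.0000 tcp [ 0.5697 -0.4101  0.1505] yang 0.064 j6 -0.79
dx -0.0173 dy -0.0042 dz 0.1810 yaw 0.0000 tcp [ 0.5697 -0.4101  0.1505] yang 0.064 j6 -0.79
```

>>> {"name": "send_rows", "arguments": {
  "increments": [
    {"dx": -0.017, "dy": -0.004, "dz": 0.1, "yaw": 0, "claw": -1},
    {"dx": -0.017, "dy": -0.004, "dz": 0.1, "yaw": 0, "claw": -1},
    {"dx": -0.017, "dy": -0.004, "dz": 0.18, "yaw": 0, "claw": -1},
    {"dx": -0.017, "dy": -0.004, "dz": 0.18, "yaw": 0, "claw": -1},
    {"dx": -0.017, "dy": -0.004, "dz": 0.18, "yaw": 0, "claw": -1},
    {"dx": -0.017, "dy": -0.004, "dz": 0.18, "yaw": 0, "claw": 1},
    {"dx": -0.017, "dy": -0.004, "dz": 0.18, "yaw": 0, "claw": 1},
    {"dx": -0.017, "dy": -0.004, "dz": 0.18, "yaw": 0, "claw": 1},
    {"dx": -0.017, "dy": -0.004, "dz": 0.18, "yaw": 0, "claw": 1},
    {"dx": -0.017, "dy": -0.004, "dz": 0.18, "yaw": 0, "claw": 1},
    {"dx": -0.017, "dy": -0.004, "dz": 0.18, "yaw": 0, "claw": 1}
  ]
}}

```text
time: 11.8
tool_pos: [0.5681, -0.4199, 0.0608]
tool_rot: [0.0, 0.685, 0.729, 0.0]
contact_force: [0.7, 0.3, 2.9]
gripper_width: 0.188
grasp_force: 58.7
```

```bash
python3 -c "
from h import *
s,t,Rm=st();print(t,s['contact_force'],s['gripper_width'])
f=t+[.0229,.4798,0]
print(f);go(f[0],f[1],.13)"
```

```text
[ 0.56808036 -0.41989812  0.06080898] [0.67513908 0.2637736  2.86544898] 0.18770521746532112
[0.59098036 0.05990188 0.06080898]
dx 0.9547 dy 0.1062 dz -0.1388 yaw 0.0000 tcp [ 0.5681 -0.4199  0.0608] yang 0.063 j6 -0.80
```

>>> {"name": "send_rows", "arguments": {
  "increments": [
    {"dx": 0, "dy": 0, "dz": -0.06, "yaw": 0, "claw": 1},
    {"dx": 0, "dy": 0, "dz": -0.12, "yaw": 0, "claw": 1},
    {"dx": 0, "dy": 0, "dz": -0.178, "yaw": 0, "claw": 1},
    {"dx": 0, "dy": 0, "dz": -0.178, "yaw": 0, "claw": 1},
    {"dx": 0.955, "dy": 0.106, "dz": -0.178, "yaw": 0, "claw": 1},
    {"dx": 0.955, "dy": 0.106, "dz": -0.178, "yaw": 0, "claw": 1},
    {"dx": 0.955, "dy": 0.106, "dz": -0.178, "yaw": 0, "claw": 1},
    {"dx": 0.955, "dy": 0.106, "dz": -0.178, "yaw": 0, "claw": 1},
    {"dx": 0.955, "dy": 0.106, "dz": -0.178, "yaw": 0, "claw": 1},
    {"dx": 0.955, "dy": 0.106, "dz": -0.178, "yaw": 0, "claw": 1},
    {"dx": 0.955, "dy": 0.106, "dz": -0.178, "yaw": 0, "claw": 1},
    {"dx": 0.955, "dy": 0.106, "dz": -0.178, "yaw": 0, "claw": 1},
    {"dx": 0.955, "dy": 0.106, "dz": -0.178, "yaw": 0, "claw": 1},
    {"dx": 0.955, "dy": 0.106, "dz": -0.178, "yaw": 0, "claw": 1},
    {"dx": 0.955, "dy": 0.106, "dz": -0.178, "yaw": 0, "claw": 1},
    {"dx": 0.955, "dy": 0.106, "dz": -0.178, "yaw": 0, "claw": 1}
  ]
}}

```text
time: 13.8
tool_pos: [0.5907, 0.0591, 0.1491]
tool_rot: [-0.0, 0.685, 0.728, -0.0]
contact_force: [-0.2, -0.6, -1.1]
gripper_width: 0.185
grasp_force: 59.5
```

```bash
python3 -c "
from h import *
go(.591,.06,.11);go(.591,.06,.0628)
c,im=grab('wrist','w5.png');print(manip.state()['gripper_width'])
a=np.clip(im[120:340,160:400].astype(float)*1.6,0,255).astype(np.uint8)
cv2.imwrite('pics/w5c.png',cv2.resize(a,None,fx=2.5,fy=2.5,interpolation=3))"
```

```text
dx 0.0018 dy 0.0008 dz 0.0781 yaw 0.0000 tcp [0.5907 0.0591 0.1491] yang 0.061 j6 -0.09
dx 0.0018 dy 0.0009 dz 0.1725 yaw 0.0000 tcp [0.5907 0.0591 0.1491] yang 0.061 j6 -0.09
0.18648902050355923
```

View pics/w5c.png

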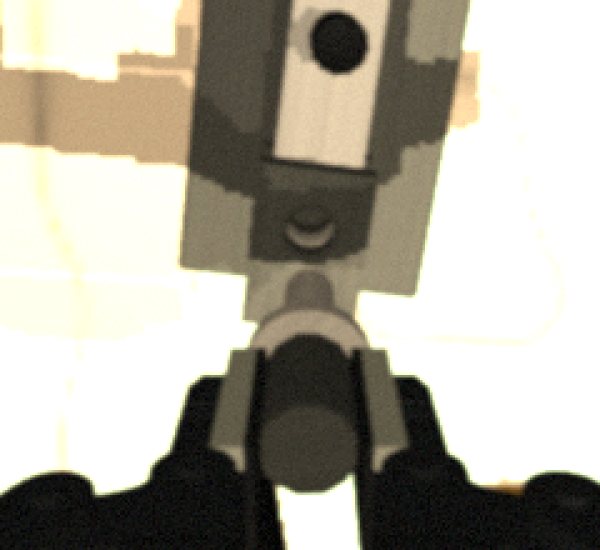

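The pin hangs upright. Its tip is at crop (309,~280) and the hole at (309,~231), so they line up sideways. I check the fore-aft offset by rays.

```bash
python3 -c "
from h import *
c=cam('wrist')
for y in(229,232,235):print('hole',ray(c,(283.6,120+y/2.5),.052)[:2])
for y in(270,):print('tip far edge',ray(c,(283.6,120+y/2.5),.0941)[:2])
s,t,Rm=st();print(t)
# collar: far edge of top at crop y 310, z=shoulder+5
print('collar far',ray(c,(283.6,120+309/2.5),t[2]-.0108+.005)[:2],ray(c,(283.6,120+309/2.5),t[2]-.0108)[:2])
"
```

```text
hole [0.59140439 0.06244314]
hole [0.59146378 0.06148646]
hole [0.59152331 0.06052758]
tip far edge [0.59126596 0.06445699]
[0.59069883 0.05922442 0.14918424]
collar far [0.59063966 0.07429266] [0.59077079 0.07220617]
```

>>> {"name": "send_rows", "arguments": {
  "increments": [
    {"dx": 0.002, "dy": 0.001, "dz": 0.05, "yaw": 0, "claw": 1},
    {"dx": 0.002, "dy": 0.001, "dz": 0.075, "yaw": 0, "claw": 1},
    {"dx": 0.002, "dy": 0.001, "dz": 0.085, "yaw": 0, "claw": 1},
    {"dx": 0.002, "dy": 0.001, "dz": 0.095, "yaw": 0, "claw": 1},
    {"dx": 0.002, "dy": 0.001, "dz": 0.105, "yaw": 0, "claw": 1},
    {"dx": 0.002, "dy": 0.001, "dz": 0.105, "yaw": 0, "claw": 1}
  ]
}}

```text
time: 14.6
tool_pos: [0.591, 0.0611, 0.0966]
tool_rot: [0.0, 0.684, 0.729, -0.0]
contact_force: [-0.1, -0.6, -1.1]
gripper_width: 0.192
grasp_force: 59.5
```

>>> {"name": "send_rows", "arguments": {
  "increments": [
    {"dx": -0.001, "dy": 0, "dz": 0.01, "yaw": 0, "claw": 1},
    {"dx": -0.001, "dy": 0, "dz": 0.02, "yaw": 0, "claw": 1},
    {"dx": -0.001, "dy": 0, "dz": 0.03, "yaw": 0, "claw": 1},
    {"dx": -0.001, "dy": 0, "dz": 0.04, "yaw": 0, "claw": 1},
    {"dx": -0.001, "dy": 0, "dz": 0.04, "yaw": 0, "claw": 1}
  ]
}}

```text
time: 15.22
tool_pos: [0.5907, 0.0608, 0.076]
tool_rot: [-0.0, 0.684, 0.729, -0.0]
contact_force: [0.6, -0.2, -1.5]
gripper_width: 0.189
grasp_force: 59.5
```

Tip at about 21 mm, no contact force. Now down to the seat.

>>> {"name": "send_rows", "arguments": {
  "increments": [
    {"dx": 0, "dy": 0, "dz": 0.01, "yaw": 0, "claw": 1},
    {"dx": 0, "dy": 0, "dz": 0.018, "yaw": 0, "claw": 1},
    {"dx": 0, "dy": 0, "dz": 0.024, "yaw": 0, "claw": 1},
    {"dx": 0, "dy": 0, "dz": 0.028, "yaw": 0, "claw": 1},
    {"dx": 0, "dy": 0, "dz": 0.028, "yaw": 0, "claw": 1}
  ]
}}

```text
time: 15.85
tool_pos: [0.5912, 0.0608, 0.0628]
tool_rot: [0.0, 0.685, 0.729, 0.0]
contact_force: [0.6, -1.4, -0.5]
gripper_width: 0.19
grasp_force: 59.8
```

>>> {"name": "send_rows", "arguments": {
  "increments": [
    {"dx": 0, "dy": 0, "dz": 0.003, "yaw": 0, "claw": 1},
    {"dx": 0, "dy": 0, "dz": 0.005, "yaw": 0, "claw": 1},
    {"dx": 0, "dy": 0, "dz": 0.005, "yaw": 0, "claw": 1}
  ]
}}

```text
time: 16.23
tool_pos: [0.5913, 0.0608, 0.0627]
tool_rot: [-0.0, 0.684, 0.729, -0.0]
contact_force: [-6.5, -1.4, 12.5]
gripper_width: 0.187
grasp_force: 60.9
```

>>> {"name": "send_rows", "arguments": {
  "increments": [
    {"dx": 0, "dy": 0, "dz": 0.0, "yaw": 0, "claw": 1},
    {"dx": 0, "dy": 0, "dz": 0.0, "yaw": 0, "claw": -1},
    {"dx": 0, "dy": 0, "dz": 0.0, "yaw": 0, "claw": -1},
    {"dx": 0, "dy": 0, "dz": 0.0, "yaw": 0, "claw": -1},
    {"dx": 0, "dy": 0, "dz": 0.0, "yaw": 0, "claw": -1},
    {"dx": 0, "dy": 0, "dz": -0.1, "yaw": 0, "claw": -1},
    {"dx": 0, "dy": 0, "dz": -0.2, "yaw": 0, "claw": -1},
    {"dx": 0, "dy": 0, "dz": -0.28, "yaw": 0, "claw": -1},
    {"dx": 0, "dy": 0, "dz": -0.28, "yaw": 0, "claw": -1},
    {"dx": 0, "dy": 0, "dz": -0.28, "yaw": 0, "claw": -1}
  ]
}}

```text
time: 17.48
tool_pos: [0.5907, 0.0608, 0.1995]
tool_rot: [-0.0, 0.684, 0.729, -0.0]
contact_force: [-0.6, -0.3, -0.7]
gripper_width: 0.999
grasp_force: 0.0
```

```bash
cat >> h.py <<'E'
def orange(n,fn=None,zz={'plate':.042,'tin':.013},mn=60):
    c,im=grab(n,fn);H,S,V=cv2.split(cv2.cvtColor(im,cv2.COLOR_BGR2HSV));out=[]
    for ce,a,bb,m in blobs((S>110)&(V>80)&(H<40),mn):
        cn=max(cv2.findContours(m.astype(np.uint8),0,1)[0],key=cv2.contourArea)
        if len(cn)<6: continue
        e=cv2.fitEllipse(cv2.convexHull(cn)) if len(cv2.convexHull(cn))>5 else cv2.fitEllipse(cn)
        out.append((c,e,a,bb))
    return c,im,out
E
python3 -c "
from h import *
c,im,o=orange('wrist','w6.png')
print(st()[1])
for c,e,a,bb in o:
  for z in(.042,.014):print(np.round(e[0],1),np.round(e[1],1),a,bb,z,ray(c,e[0],z).round(4), (np.array(e[1])/c[0][0,0]*(c[1][2,3]-z)).round(4))
for c,e,a,bb in orange('top','t1.png')[2]: print('top',np.round(e[0],1),ray(c,e[0],.014).round(4),ray(c,e[0],.042).round(4),np.round(e[1],1))
for c,e,a,bb in orange('scene','s1.png')[2]: print('sc',np.round(e[0],1),ray(c,e[0],.014).round(4),ray(c,e[0],.042).round(4),np.round(e[1],1))
cv2.imwrite('pics/w6s.png',np.hstack([im[0:420,100:460],cv2.resize(cv2.imread('pics/s1.png')[100:310,240:420],None,fx=2,fy=2)]))
"
```

```text
[0.5902553  0.06077889 0.1985386 ]
[310.3  -3.9] [197.8 222.1] 16555 [212   0 198 108] 0.042 [0.6023 0.2249 0.042 ] [0.1804 0.2026]
[310.3  -3.9] [197.8 222.1] 16555 [212   0 198 108] 0.014 [0.6037 0.2331 0.014 ] [0.1973 0.2215]
[353.3 321. ] [50.2 59.3] 2322 [324 296  59  51] 0.042 [ 0.6744 -0.0715  0.042 ] [0.0458 0.0541]
[353.3 321. ] [50.2 59.3] 2322 [324 296  59  51] 0.014 [ 0.6825 -0.091   0.014 ] [0.0501 0.0591]
[266.3 376.2] [ 4.9 19.8] 78 [257 374  20   6] 0.042 [ 0.5854 -0.1505  0.042 ] [0.0044 0.0181]
[266.3 376.2] [ 4.9 19.8] 78 [257 374  20   6] 0.014 [ 0.5853 -0.1774  0.014 ] [0.0048 0.0198]
top [136.7  68.8] [0.9798 0.4234 0.014 ] [0.9655 0.4143 0.042 ] [  8.6 105.6]
top [316.5  73.4] [ 0.9784 -0.1186  0.014 ] [ 0.9642 -0.1161  0.042 ] [  9.3 128.1]
top [462.7  75. ] [ 0.9847 -0.5626  0.014 ] [ 0.9703 -0.5507  0.042 ] [ 8.5 34.5]
top [499.4  76. ] [ 0.9842 -0.6746  0.014 ] [ 0.9699 -0.6603  0.042 ] [11.2 38.5]
top [ 89.5 110.2] [0.8442 0.5522 0.014 ] [0.8328 0.5404 0.042 ] [46.  70.2]
top [534.8 144.2] [ 0.7696 -0.7644  0.014 ] [ 0.7598 -0.7482  0.042 ] [10.2 74.3]
top
[... 1371 characters left out ...]
044  0.014 ] [ 0.0367 -0.0168  0.042 ] [51.5 74.7]
sc [347.7 167.2] [0.5946 0.2411 0.014 ] [0.6056 0.2217 0.042 ] [49.4 63.1]
sc [ 3603.4 -3535.8] [ 0.8879 -3.378   0.014 ] [ 0.8906 -3.2946  0.042 ] [   84.3 10403.1]
sc [288.  274.7] [ 0.6834 -0.0903  0.014 ] [ 0.6919 -0.1003  0.042 ] [28.8 29.8]
sc [147.3 276.6] [ 0.4526 -0.3072  0.014 ] [ 0.4677 -0.311   0.042 ] [15.6 18.8]
sc [222.  280.4] [ 0.5837 -0.2003  0.014 ] [ 0.595  -0.2072  0.042 ] [20.5 22.3]
sc [170.7 304.2] [ 0.5417 -0.3146  0.014 ] [ 0.5542 -0.3182  0.042 ] [21.8 23.2]
sc [139.5 342.3] [ 0.5579 -0.4134  0.014 ] [ 0.57   -0.4141  0.042 ] [30.  49.4]
sc [ 29.7 365.6] [ 0.4305 -0.5942  0.014 ] [ 0.4462 -0.5899  0.042 ] [7.  7.8]
```

View pics/w6s.png

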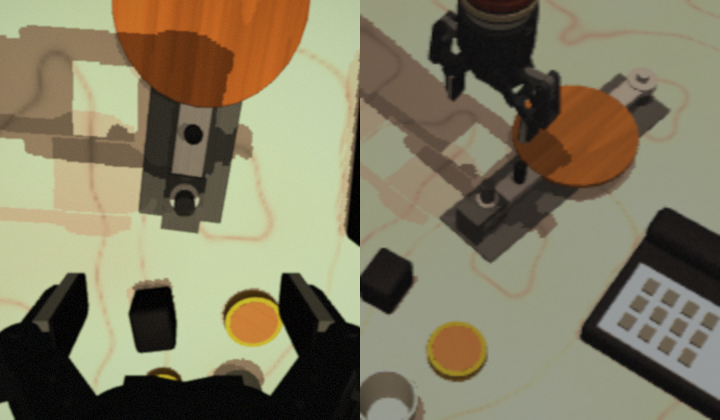

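The pin is seated with its collar on the fork (about (185,200) in the left panel), and the arm lies in the fork. Only tins a, c and d are present. Tin a is next: its position is (0.682,-0.091), and I close diagonally to clear the cup and clock.

```bash
python3 -c "
from h import *
go(.682,-.091,.15,-.785)"
```

```text
dx -0.3146 dy 0.1648 dz 0.0954 yaw 0.5654 tcp [0.59   0.0608 0.198 ] yang 0.063 j6 -0.09
```

>>> {"name": "send_rows", "arguments": {
  "increments": [
    {"dx": -0.315, "dy": 0.165, "dz": 0.095, "yaw": 0.565, "claw": -1},
    {"dx": -0.315, "dy": 0.165, "dz": 0.095, "yaw": 0.565, "claw": -1},
    {"dx": -0.315, "dy": 0.165, "dz": 0.095, "yaw": 0.565, "claw": -1},
    {"dx": -0.315, "dy": 0.165, "dz": 0.095, "yaw": 0.565, "claw": -1},
    {"dx": -0.315, "dy": 0.165, "dz": 0.095, "yaw": 0.565, "claw": -1},
    {"dx": -0.315, "dy": 0.165, "dz": 0.095, "yaw": 0.565, "claw": -1},
    {"dx": -0.315, "dy": 0.165, "dz": 0.095, "yaw": 0.565, "claw": -1},
    {"dx": -0.315, "dy": 0.165, "dz": 0.095, "yaw": 0.565, "claw": -1}
  ]
}}

```text
time: 18.62
tool_pos: [0.6832, -0.091, 0.1526]
tool_rot: [-0.0, 0.923, 0.384, -0.0]
contact_force: [-0.2, 0.1, 0.0]
gripper_width: 0.998
grasp_force: 0.0
```

```bash
cat >> h.py <<'E'
def tin(h,z0=0.,D=None,fn=None):
    """wrist view: blob nearest the tool axis; top face centre at z0+h, bias removed"""
    c,im,o=orange('wrist',fn);s,t,Rm=st();r=[]
    for _,e,a,bb in o:
        # area of the union top+side is not used: fit top via upper plane circle extents
        P=ray(c,e[0],z0+h);w=np.array(e[1])/c[0][0,0]*np.linalg.norm(P-c[1][:3,3])
        P=P-Rm@np.array([.001,.0008,0]);r.append((np.linalg.norm((P-t)[:2]),P.round(4),w.round(4),np.round(e[0],1),bb))
    r.sort(key=lambda q:q[0]);print(t.round(4));[print(q) for q in r[:3]]
    return r[0][1]
E
python3 -c "
from h import *
P=tin(.016,fn='w7.png');go(P[0],P[1],-.003)"
```

```text
[ 0.6833 -0.091   0.1527]
(np.float64(0.0010206807184494696), array([ 0.6827, -0.0901,  0.016 ]), array([0.067 , 0.0678]), array([282.9, 200.7]), array([244, 162,  78,  77], dtype=int32))
(np.float64(0.14613282858988935), array([ 0.5836, -0.1979,  0.016 ]), array([0.0449, 0.0532]), array([288.6, 340.1]), array([265, 320,  49,  42], dtype=int32))
dx 0.0004 dy -0.0021 dz 0.3115 yaw 0.0000 tcp [ 0.6833 -0.091   0.1527] yang -0.784 j6 0.54
```

>>> {"name": "send_rows", "arguments": {
  "increments": [
    {"dx": 0, "dy": -0.002, "dz": 0.12, "yaw": 0, "claw": -1},
    {"dx": 0, "dy": -0.002, "dz": 0.22, "yaw": 0, "claw": -1},
    {"dx": 0, "dy": -0.002, "dz": 0.28, "yaw": 0, "claw": -1},
    {"dx": 0, "dy": -0.002, "dz": 0.311, "yaw": 0, "claw": -1},
    {"dx": 0, "dy": -0.002, "dz": 0.311, "yaw": 0, "claw": -1},
    {"dx": 0, "dy": -0.002, "dz": 0.311, "yaw": 0, "claw": -1}
  ]
}}

```text
time: 19.42
tool_pos: [0.6843, -0.0909, -0.0005]
tool_rot: [0.001, 0.924, 0.383, 0.001]
contact_force: [-0.1, 0.1, -0.0]
gripper_width: 0.996
grasp_force: 0.0
```

>>> {"name": "send_rows", "arguments": {
  "increments": [
    {"dx": 0, "dy": 0, "dz": 0, "yaw": 0, "claw": 1},
    {"dx": 0, "dy": 0, "dz": 0, "yaw": 0, "claw": 1},
    {"dx": 0, "dy": 0, "dz": 0, "yaw": 0, "claw": 1},
    {"dx": 0, "dy": 0, "dz": 0, "yaw": 0, "claw": 1},
    {"dx": 0, "dy": 0, "dz": 0, "yaw": 0, "claw": 1}
  ]
}}

```text
time: 20.05
tool_pos: [0.6847, -0.091, 0.0002]
tool_rot: [0.001, 0.924, 0.383, 0.002]
contact_force: [0.5, 0.5, 6.1]
gripper_width: 0.763
grasp_force: 66.8
```

```bash
python3 -c "
from h import *
go(.53,.15,.2)"
```

```text
dx 0.1235 dy -0.5580 dz -0.4014 yaw 0.0000 tcp [ 6.847e-01 -9.100e-02  2.000e-04] yang -0.785 j6 0.54
```

>>> {"name": "send_rows", "arguments": {
  "increments": [
    {"dx": 0, "dy": 0, "dz": -0.05, "yaw": 0, "claw": 1},
    {"dx": 0, "dy": 0, "dz": -0.15, "yaw": 0, "claw": 1},
    {"dx": 0, "dy": 0, "dz": -0.25, "yaw": 0, "claw": 1},
    {"dx": 0, "dy": 0, "dz": -0.35, "yaw": 0, "claw": 1},
    {"dx": 0.12, "dy": -0.558, "dz": -0.4, "yaw": 0, "claw": 1},
    {"dx": 0.12, "dy": -0.558, "dz": -0.4, "yaw": 0, "claw": 1},
    {"dx": 0.12, "dy": -0.558, "dz": -0.4, "yaw": 0, "claw": 1},
    {"dx": 0.12, "dy": -0.558, "dz": -0.4, "yaw": 0, "claw": 1},
    {"dx": 0.12, "dy": -0.558, "dz": -0.4, "yaw": 0, "claw": 1},
    {"dx": 0.12, "dy": -0.558, "dz": -0.4, "yaw": 0, "claw": 1},
    {"dx": 0.12, "dy": -0.558, "dz": -0.4, "yaw": 0, "claw": 1},
    {"dx": 0.12, "dy": -0.558, "dz": -0.4, "yaw": 0, "claw": 1}
  ]
}}

```text
time: 21.55
tool_pos: [0.5281, 0.1481, 0.1972]
tool_rot: [0.0, 0.924, 0.382, -0.0]
contact_force: [0.1, 0.6, -1.1]
gripper_width: 0.762
grasp_force: 66.6
```

```bash
python3 -c "
from h import *
c,im,o=orange('wrist','w8.png',mn=800);s,t,Rm=st();print(t,s['gripper_width'],s['contact_force'])
for _,e,a,bb in o:
  P=ray(c,e[0],.042);print(P,P-Rm@[.001,.0008,0],np.array(e[1])/c[0][0,0]*np.linalg.norm(P-c[1][:3,3]),np.round(e[0],1),bb)
"
```

```text
[0.52811224 0.14807484 0.19712596] 0.7657272589878332 [-0.1145196   0.51731586  0.19573126]
[0.60726315 0.22545203 0.042     ] [0.60599025 0.22531156 0.04200039] [0.17311672 0.18663912] [284.4  67.9] [190   0 190 171]
[0.45692253 0.07667473 0.042     ] [0.45564964 0.07653426 0.04200039] [0.14445853 0.16141288] [283.2 291.9] [208 223 151 138]
```

View pics/w8.png

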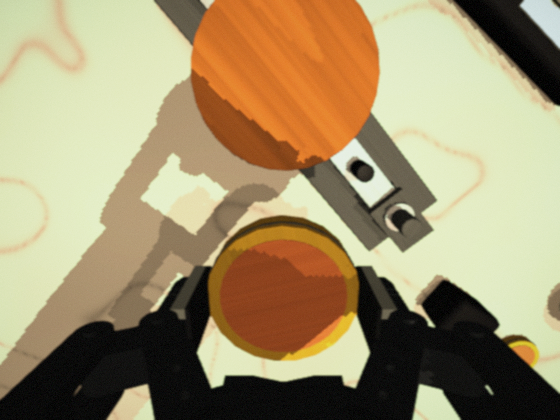

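The held tin is level at about (284,290) and the plate is centred near (285,75), slightly cut by the top of the image. I fit circles to the uncut rims.

```bash
cat >> h.py <<'E'
from scipy.optimize import least_squares
def circ(c,pix,z,r):
    Q=np.array([ray(c,p,z)[:2] for p in pix])
    f=least_squares(lambda v:np.hypot(*(Q-v).T)-r,Q.mean(0),loss='soft_l1',f_scale=.001)
    g=least_squares(lambda v:np.hypot(*(Q-v[:2]).T)-v[2],[*f.x,r],loss='soft_l1',f_scale=.001)
    return f.x,g.x,np.sqrt(np.mean(f.fun**2))
E
python3 -c "
from h import *
c=cam('wrist');im=cv2.imread('pics/w8.png');H,S,V=cv2.split(cv2.cvtColor(im,cv2.COLOR_BGR2HSV));s,t,Rm=st()
for ce,a,bb,m in blobs((S>110)&(V>80)&(H<40),800):
  cn=max(cv2.findContours(m.astype(np.uint8),0,1)[0],key=cv2.contourArea)[:,0]
  if bb[1]==0: pts=cn[cn[:,1]>3];z,r=.042,.08
  else: pts=cn[cn[:,1]>315];z,r=t[2]+.0158,.034
  f,g,q=circ(c,pts,z,r);b=(Rm@[.001,.0008,0])[:2]
  print(f,g,q,'corr',f-b,'tool',(Rm.T@np.append(f-b-t[:2],0)))
"
```

```text
[0.60333334 0.22147314] [0.60249994 0.22079482 0.07879806] 0.0011615751296196809 corr [0.60206044 0.22133267] tool [ 1.04090712e-01  4.10675567e-04 -3.47679742e-05]
[0.527986   0.14765055] [0.5273223  0.14700643 0.03323557] 0.00029754477479492034 corr [0.52671311 0.14751008] tool [-1.38911895e-03 -5.88962699e-04  5.06824356e-07]
```

```bash
python3 -c "
from h import *
go(.603,.2217,.1);go(.603,.2217,.045)"
```

```text
dx 0.2101 dy 0.0016 dz 0.1942 yaw 0.0000 tcp [0.5281 0.1481 0.1971] yang -0.786 j6 0.92
dx 0.2101 dy 0.0017 dz 0.3042 yaw 0.0000 tcp [0.5281 0.1481 0.1971] yang -0.786 j6 0.92
```

>>> {"name": "send_rows", "arguments": {
  "increments": [
    {"dx": 0.1, "dy": 0.002, "dz": 0.1, "yaw": 0, "claw": 1},
    {"dx": 0.21, "dy": 0.002, "dz": 0.19, "yaw": 0, "claw": 1},
    {"dx": 0.21, "dy": 0.002, "dz": 0.19, "yaw": 0, "claw": 1},
    {"dx": 0.21, "dy": 0.002, "dz": 0.26, "yaw": 0, "claw": 1},
    {"dx": 0.21, "dy": 0.002, "dz": 0.29, "yaw": 0, "claw": 1},
    {"dx": 0.21, "dy": 0.002, "dz": 0.3, "yaw": 0, "claw": 1},
    {"dx": 0.21, "dy": 0.002, "dz": 0.3, "yaw": 0, "claw": 1},
    {"dx": 0.21, "dy": 0.002, "dz": 0.3, "yaw": 0, "claw": 1}
  ]
}}

```text
time: 22.6
tool_pos: [0.6035, 0.2227, 0.0491]
tool_rot: [0.0, 0.924, 0.383, 0.001]
contact_force: [1.0, 0.3, -0.0]
gripper_width: 0.767
grasp_force: 66.6
```

```bash
python3 -c "
from h import *
go(.603,.2217,.0425)"
```

```text
dx -0.0022 dy 0.0007 dz 0.0132 yaw 0.0000 tcp [0.6035 0.2227 0.0491] yang -0.785 j6 1.02
```

>>> {"name": "send_rows", "arguments": {
  "increments": [
    {"dx": -0.002, "dy": 0.001, "dz": 0.006, "yaw": 0, "claw": 1},
    {"dx": -0.002, "dy": 0.001, "dz": 0.012, "yaw": 0, "claw": 1},
    {"dx": -0.002, "dy": 0.001, "dz": 0.014, "yaw": 0, "claw": 1},
    {"dx": -0.002, "dy": 0.001, "dz": 0.014, "yaw": 0, "claw": 1}
  ]
}}

```text
time: 23.1
tool_pos: [0.6025, 0.2216, 0.0421]
tool_rot: [0.0, 0.924, 0.383, 0.0]
contact_force: [-4.6, -2.5, 7.4]
gripper_width: 0.765
grasp_force: 67.7
```

>>> {"name": "send_rows", "arguments": {
  "increments": [
    {"dx": 0, "dy": 0, "dz": 0, "yaw": 0, "claw": -1},
    {"dx": 0, "dy": 0, "dz": 0, "yaw": 0, "claw": -1},
    {"dx": 0, "dy": 0, "dz": 0, "yaw": 0, "claw": -1},
    {"dx": 0, "dy": 0, "dz": 0, "yaw": 0, "claw": -1},
    {"dx": 0, "dy": 0, "dz": -0.1, "yaw": 0, "claw": -1},
    {"dx": 0, "dy": 0, "dz": -0.2, "yaw": 0, "claw": -1},
    {"dx": 0, "dy": 0, "dz": -0.28, "yaw": 0, "claw": -1},
    {"dx": 0, "dy": 0, "dz": -0.28, "yaw": 0, "claw": -1},
    {"dx": 0, "dy": 0, "dz": -0.28, "yaw": 0, "claw": -1}
  ]
}}

```text
time: 24.22
tool_pos: [0.6017, 0.2215, 0.1796]
tool_rot: [-0.0, 0.924, 0.383, -0.0]
contact_force: [-0.2, -0.6, -0.7]
gripper_width: 1.003
grasp_force: 0.0
```

```bash
python3 -c "
from h import *
c,im,o=orange('wrist','w9.png',mn=800);s,t,Rm=st();H,S,V=cv2.split(cv2.cvtColor(im,cv2.COLOR_BGR2HSV));print(t)
for ce,a,bb,m in blobs((S>110)&(V>80)&(H<40),800):
  cn=max(cv2.findContours(m.astype(np.uint8),0,1)[0],key=cv2.contourArea)[:,0]
  print(bb,circ(c,cn[(cn[:,1]>3)],.042,.08))
p=proj(c,(.602,.221,.05));print(p)
print([tuple(cv2.cvtColor(im,cv2.COLOR_BGR2HSV)[int(p[1]),int(p[0])+d]) for d in range(-90,91,10)])
go(.582,-.2005,.2)
print('top');[print(ray(q,e[0],.012).round(4),np.round(e[1],1)) for q,e,a,bb in orange('top')[2] if 100<a<700]
print('sc');[print(ray(q,e[0],.012).round(4),np.round(e[1],1)) for q,e,a,bb in orange('scene')[2] if 100<a<900]
"
```

```text
[0.60120166 0.22134907 0.17845929]
[195 106 180 176] (array([0.60297515, 0.22098481]), array([0.60308794, 0.22114116, 0.07888355]), np.float64(0.0012037457437471604))
[283.6995437  204.31759093]
[(np.uint8(21), np.uint8(73), np.uint8(211)), (np.uint8(14), np.uint8(208), np.uint8(216)), (np.uint8(13), np.uint8(209), np.uint8(200)), (np.uint8(13), np.uint8(221), np.uint8(90)), (np.uint8(13), np.uint8(210), np.uint8(97)), (np.uint8(15), np.uint8(209), np.uint8(100)), (np.uint8(10), np.uint8(203), np.uint8(167)), (np.uint8(10), np.uint8(198), np.uint8(167)), (np.uint8(10), np.uint8(202), np.uint8(167)), (np.uint8(10), np.uint8(203), np.uint8(166)), (np.uint8(13), np.uint8(189), np.uint8(178)), (np.uint8(18), np.uint8(168), np.uint8(215)), (np.uint8(17), np.uint8(179), np.uint8(206)), (np.uint8(28), np.uint8(192), np.uint8(211)), (np.uint8(13), np.uint8(211), np.uint8(198)), (np.uint8(12), np.uint8(204), np.uint8(194)), (np.uint8(13), np.uint8(208), np.uint8(204)), (np.uint8(13), np.uint8(209), np.uint8(200)), (np.uint8(14), np.uint8(156), np.uint8(211))]
dx -0.6243 dy 0.5688 dz -0.0424 yaw 0.0000 tcp [0.6012 0.2213 0.1785] yang -0.785 j6 1.02
top
[ 0.9831 -0.5939  0.012 ] [ 10.9 105.2]
[0.7818 0.7567 0.012 ] [ 9.3 53.6]
[ 0.749  -0.7597  0.012 ] [ 10.9 116.3]
[0.6631 0.4075 0.012 ] [11.3 87.7]
[ 0.5801 -0.2018  0.012 ] [15.8 16.5]
[ 0.5736 -0.432   0.012 ] [20.5 23.8]
[ 0.5674 -0.3325  0.012 ] [15.7 16. ]
[ 0.4499 -0.3087  0.012 ] [13.  13.5]
[ 0.3214 -0.6281  0.012 ] [ 8.9 38.5]
[ 0.2949 -0.7576  0.012 ] [ 9.7 70.9]
[0.0279 0.198  0.012 ] [27.9 59.6]
sc
[0.6627 0.5027 0.012 ] [ 76.6 212.5]
[0.4188 0.756  0.012 ] [ 6.7 34.4]
[ 0.4515 -0.3069  0.012 ] [15.6 18.8]
[ 0.5823 -0.1998  0.012 ] [19.8 22.1]
[ 0.5393 -0.3142  0.012 ] [20.4 23.3]
[ 0.5533 -0.4136  0.012 ] [30.6 41.1]
[ 0.4285 -0.5969  0.012 ] [2.4 2.5]
```

View pics/w9.png

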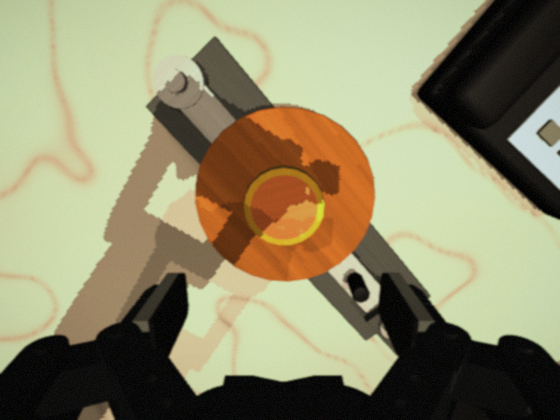

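Tin a lies flat, its rim centred at (285,206), with the plate centred at (285,193). Check the parallax below, then go on to tin c.

```bash
python3 -c "
from h import *
c=cam('wrist');print(ray(c,(285,206),.058),ray(c,(285,193.5),.042),np.hypot(*(ray(c,(245,206),.058)-ray(c,(325,206),.058))[:2]))
go(.582,-.2005,.2)"
```

```text
[0.60262913 0.22092596 0.058     ] [0.60734546 0.2255976  0.042     ] 0.06643954600077442
dx -0.6241 dy 0.5690 dz -0.0433 yaw 0.0000 tcp [0.601  0.2213 0.1779] yang -0.784 j6 1.02
```

>>> {"name": "send_rows", "arguments": {
  "increments": [
    {"dx": -0.624, "dy": 0.568, "dz": 0.04, "yaw": 0, "claw": -1},
    {"dx": -0.624, "dy": 0.568, "dz": 0.04, "yaw": 0, "claw": -1},
    {"dx": -0.624, "dy": 0.568, "dz": 0.04, "yaw": 0, "claw": -1},
    {"dx": -0.624, "dy": 0.568, "dz": 0.04, "yaw": 0, "claw": -1},
    {"dx": -0.624, "dy": 0.568, "dz": 0.04, "yaw": 0, "claw": -1},
    {"dx": -0.624, "dy": 0.568, "dz": 0.04, "yaw": 0, "claw": -1},
    {"dx": -0.624, "dy": 0.568, "dz": 0.04, "yaw": 0, "claw": -1},
    {"dx": -0.624, "dy": 0.568, "dz": 0.04, "yaw": 0, "claw": -1},
    {"dx": -0.624, "dy": 0.568, "dz": 0.04, "yaw": 0, "claw": -1},
    {"dx": -0.624, "dy": 0.568, "dz": 0.04, "yaw": 0, "claw": -1},
    {"dx": -0.624, "dy": 0.568, "dz": 0.04, "yaw": 0, "claw": -1}
  ]
}}

```text
time: 25.75
tool_pos: [0.5829, -0.1986, 0.1603]
tool_rot: [-0.0, 0.923, 0.384, -0.0]
contact_force: [1.1, 0.0, -0.1]
gripper_width: 1.003
grasp_force: 0.0
```

```bash
python3 -c "
from h import *
P=tin(.012,fn='w10.png');go(P[0],P[1],.0)
c=cam('top')
for n,px in(('cup',(346,167)),('clock',(306,206))):print(n,ray(c,px,.06 if n=='cup' else .05))"
```

```text
[ 0.5829 -0.1988  0.1603]
(np.float64(0.0025072337454812047), array([ 0.5812, -0.2006,  0.012 ]), array([0.0495, 0.05  ]), array([284.1, 200.4]), array([257, 173,  55,  55], dtype=int32))
(np.float64(0.16133979449328426), array([ 0.5435, -0.3553,  0.012 ]), array([0.0518, 0.0603]), array([363.2, 326.9]), array([336, 304,  53,  46], dtype=int32))
(np.float64(0.17175257324161494), array([ 0.4505, -0.3082,  0.012 ]), array([0.0371, 0.0438]), array([268.3, 352.5]), array([250, 337,  38,  32], dtype=int32))
dx -0.0050 dy 0.0000 dz 0.3207 yaw 0.0000 tcp [ 0.5829 -0.1988  0.1603] yang -0.783 j6 0.33
cup [ 0.67424117 -0.19841603  0.06      ]
clock [ 0.56235413 -0.0876947   0.05      ]
```

>>> {"name": "send_rows", "arguments": {
  "increments": [
    {"dx": -0.006, "dy": 0, "dz": 0.12, "yaw": 0, "claw": -1},
    {"dx": -0.006, "dy": 0, "dz": 0.22, "yaw": 0, "claw": -1},
    {"dx": -0.006, "dy": 0, "dz": 0.28, "yaw": 0, "claw": -1},
    {"dx": -0.006, "dy": 0, "dz": 0.318, "yaw": 0, "claw": -1},
    {"dx": -0.006, "dy": 0, "dz": 0.318, "yaw": 0, "claw": -1},
    {"dx": -0.006, "dy": 0, "dz": 0.318, "yaw": 0, "claw": -1},
    {"dx": -0.006, "dy": 0, "dz": 0.318, "yaw": 0, "claw": 1},
    {"dx": -0.006, "dy": 0, "dz": 0.318, "yaw": 0, "claw": 1},
    {"dx": -0.006, "dy": 0, "dz": 0.318, "yaw": 0, "claw": 1},
    {"dx": -0.006, "dy": 0, "dz": 0.318, "yaw": 0, "claw": 1},
    {"dx": -0.006, "dy": 0, "dz": 0.318, "yaw": 0, "claw": 1},
    {"dx": -0.006, "dy": 0, "dz": 0.318, "yaw": 0, "claw": 1}
  ]
}}

```text
time: 27.3
tool_pos: [0.5819, -0.2026, 0.0032]
tool_rot: [0.001, 0.924, 0.383, 0.001]
contact_force: [-0.5, 0.3, 5.6]
gripper_width: 0.552
grasp_force: 61.6
```

```bash
python3 -c "
from h import *
go(.602,.2205,.17)"
```

```text
dx 0.6277 dy -0.5685 dz -0.3346 yaw 0.0000 tcp [ 0.5819 -0.2026  0.0032] yang -0.785 j6 0.33
```

>>> {"name": "send_rows", "arguments": {
  "increments": [
    {"dx": 0, "dy": 0, "dz": -0.05, "yaw": 0, "claw": 1},
    {"dx": 0, "dy": 0, "dz": -0.15, "yaw": 0, "claw": 1},
    {"dx": 0, "dy": 0, "dz": -0.25, "yaw": 0, "claw": 1},
    {"dx": 0, "dy": 0, "dz": -0.33, "yaw": 0, "claw": 1},
    {"dx": 0.628, "dy": -0.568, "dz": -0.33, "yaw": 0, "claw": 1},
    {"dx": 0.628, "dy": -0.568, "dz": -0.33, "yaw": 0, "claw": 1},
    {"dx": 0.628, "dy": -0.568, "dz": -0.33, "yaw": 0, "claw": 1},
    {"dx": 0.628, "dy": -0.568, "dz": -0.33, "yaw": 0, "claw": 1},
    {"dx": 0.628, "dy": -0.568, "dz": -0.33, "yaw": 0, "claw": 1},
    {"dx": 0.628, "dy": -0.568, "dz": -0.33, "yaw": 0, "claw": 1},
    {"dx": 0.628, "dy": -0.568, "dz": -0.33, "yaw": 0, "claw": 1},
    {"dx": 0.628, "dy": -0.568, "dz": -0.33, "yaw": 0, "claw": 1},
    {"dx": 0.628, "dy": -0.568, "dz": -0.33, "yaw": 0, "claw": 1},
    {"dx": 0.628, "dy": -0.568, "dz": -0.33, "yaw": 0, "claw": 1},
    {"dx": 0.628, "dy": -0.568, "dz": -0.33, "yaw": 0, "claw": 1}
  ]
}}

```text
time: 29.18
tool_pos: [0.6016, 0.2196, 0.1663]
tool_rot: [0.0, 0.924, 0.382, -0.0]
contact_force: [0.9, -0.9, -0.6]
gripper_width: 0.547
grasp_force: 61.7
```

```bash
python3 -c "
from h import *
go(.602,.2207,.065);print(manip.state()['gripper_width'])"
```

```text
dx 0.0021 dy -0.0010 dz 0.2026 yaw 0.0000 tcp [0.6016 0.2196 0.1663] yang -0.786 j6 1.02
0.5474164532215414
```

>>> {"name": "send_rows", "arguments": {
  "increments": [
    {"dx": 0.002, "dy": -0.001, "dz": 0.1, "yaw": 0, "claw": 1},
    {"dx": 0.002, "dy": -0.001, "dz": 0.16, "yaw": 0, "claw": 1},
    {"dx": 0.002, "dy": -0.001, "dz": 0.19, "yaw": 0, "claw": 1},
    {"dx": 0.002, "dy": -0.001, "dz": 0.2, "yaw": 0, "claw": 1},
    {"dx": 0.002, "dy": -0.001, "dz": 0.2, "yaw": 0, "claw": 1},
    {"dx": 0.002, "dy": -0.001, "dz": 0.2, "yaw": 0, "claw": 1}
  ]
}}

```text
time: 29.92
tool_pos: [0.603, 0.2222, 0.0681]
tool_rot: [0.0, 0.924, 0.383, 0.001]
contact_force: [0.3, 0.6, -0.5]
gripper_width: 0.549
grasp_force: 61.7
```

```bash
python3 -c "
from h import *
go(.602,.2207,.0612)"
```

```text
dx -0.0035 dy 0.0007 dz 0.0138 yaw 0.0000 tcp [0.603  0.2222 0.0681] yang -0.785 j6 1.02
```

>>> {"name": "send_rows", "arguments": {
  "increments": [
    {"dx": -0.004, "dy": 0.001, "dz": 0.006, "yaw": 0, "claw": 1},
    {"dx": -0.004, "dy": 0.001, "dz": 0.01, "yaw": 0, "claw": 1},
    {"dx": -0.004, "dy": 0.001, "dz": 0.014, "yaw": 0, "claw": 1},
    {"dx": -0.004, "dy": 0.001, "dz": 0.014, "yaw": 0, "claw": 1}
  ]
}}

```text
time: 30.42
tool_pos: [0.601, 0.2202, 0.0612]
tool_rot: [0.0, 0.924, 0.383, 0.0]
contact_force: [-4.4, -1.3, 8.7]
gripper_width: 0.551
grasp_force: 62.5
```

>>> {"name": "send_rows", "arguments": {
  "increments": [
    {"dx": 0, "dy": 0, "dz": 0, "yaw": 0, "claw": -1},
    {"dx": 0, "dy": 0, "dz": 0, "yaw": 0, "claw": -1},
    {"dx": 0, "dy": 0, "dz": 0, "yaw": 0, "claw": -1},
    {"dx": 0, "dy": 0, "dz": 0, "yaw": 0, "claw": -1},
    {"dx": 0, "dy": 0, "dz": -0.1, "yaw": 0, "claw": -1},
    {"dx": 0, "dy": 0, "dz": -0.2, "yaw": 0, "claw": -1},
    {"dx": 0, "dy": 0, "dz": -0.25, "yaw": 0, "claw": -1},
    {"dx": 0, "dy": 0, "dz": -0.25, "yaw": 0, "claw": -1},
    {"dx": 0, "dy": 0, "dz": -0.25, "yaw": 0, "claw": -1}
  ]
}}

```text
time: 31.55
tool_pos: [0.5998, 0.2199, 0.1824]
tool_rot: [-0.0, 0.924, 0.383, -0.001]
contact_force: [-0.0, -0.3, -0.4]
gripper_width: 0.998
grasp_force: 0.0
```

```bash
python3 -c "
from h import *
c,im=grab('wrist','w11.png');print(st()[1])
cv2.imwrite('pics/w11c.png',cv2.resize(im[90:290,185:385],None,fx=3,fy=3,interpolation=3))
print('top');[print(ray(q,e[0],.012).round(4),np.round(e[1],1)) for q,e,a,bb in orange('top')[2] if 100<a<300]
go(.451,-.308,.15)
import math;print(math.atan2(-.308,.451))"
```

```text
[0.59954071 0.21985306 0.18168656]
top
[0.7926 0.7575 0.012 ] [ 9.9 56.3]
[ 0.5759 -0.4312  0.012 ] [20.8 22.5]
[ 0.5674 -0.3325  0.012 ] [15.7 16. ]
[ 0.4499 -0.3087  0.012 ] [13.  13.5]
[ 0.3234 -0.6283  0.012 ] [ 8.5 37.6]
dx -0.9567 dy 0.5358 dz 0.0653 yaw 0.0000 tcp [0.5995 0.2199 0.1815] yang -0.785 j6 1.02
-0.5991753229863068
```

View pics/w11c.png

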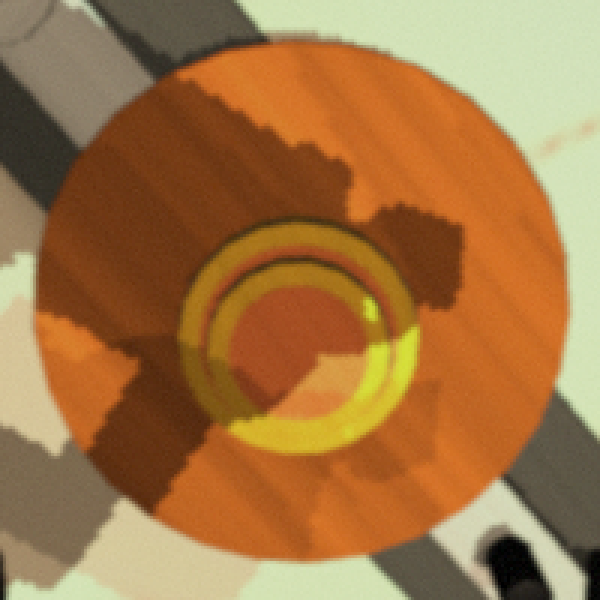

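Tin c sits inside the rim of tin a. Compute the three centres from the rim points read off.

```bash
python3 -c "
from h import *
c=cam('wrist')
f=lambda L:[(185+u/3,90+v/3) for u,v in L]
print('plate',circ(c,f([(35,300),(570,300),(300,40),(300,561)]),.042,.08))
print('a',circ(c,f([(178,340),(420,340),(299,455),(215,427),(385,423)]),.058,.034))
print('c',circ(c,f([(205,352),(393,352),(299,260),(232,285)]),.070,.025))"
```

```text
plate (array([0.60299423, 0.22034425]), array([0.60312099, 0.22051305, 0.07879223]), np.float64(0.0012139809107344567))
a (array([0.60075903, 0.21969129]), array([0.6007547 , 0.21968666, 0.0339946 ]), np.float64(0.0003643661581987428))
c (array([0.60185364, 0.22081231]), array([0.60167363, 0.22060385, 0.0252515 ]), np.float64(0.0002266991047518059))
```

>>> {"name": "send_rows", "arguments": {
  "increments": [
    {"dx": -0.957, "dy": 0.536, "dz": 0.065, "yaw": 0, "claw": -1},
    {"dx": -0.957, "dy": 0.536, "dz": 0.065, "yaw": 0, "claw": -1},
    {"dx": -0.957, "dy": 0.536, "dz": 0.065, "yaw": 0, "claw": -1},
    {"dx": -0.957, "dy": 0.536, "dz": 0.065, "yaw": 0, "claw": -1},
    {"dx": -0.957, "dy": 0.536, "dz": 0.065, "yaw": 0, "claw": -1},
    {"dx": -0.957, "dy": 0.536, "dz": 0.065, "yaw": 0, "claw": -1},
    {"dx": -0.957, "dy": 0.536, "dz": 0.065, "yaw": 0, "claw": -1},
    {"dx": -0.957, "dy": 0.536, "dz": 0.065, "yaw": 0, "claw": -1},
    {"dx": -0.957, "dy": 0.536, "dz": 0.065, "yaw": 0, "claw": -1},
    {"dx": -0.957, "dy": 0.536, "dz": 0.065, "yaw": 0, "claw": -1},
    {"dx": -0.957, "dy": 0.536, "dz": 0.065, "yaw": 0, "claw": -1},
    {"dx": -0.957, "dy": 0.536, "dz": 0.065, "yaw": 0, "claw": -1},
    {"dx": -0.957, "dy": 0.536, "dz": 0.065, "yaw": 0, "claw": -1}
  ]
}}

```text
time: 33.28
tool_pos: [0.4528, -0.3067, 0.1517]
tool_rot: [-0.0, 0.923, 0.384, 0.0]
contact_force: [0.1, 0.3, 0.4]
gripper_width: 1.002
grasp_force: 0.0
```

```bash
python3 -c "
from h import *
P=tin(.012);go(P[0],P[1],.002)"
```

```text
[ 0.4528 -0.3069  0.1519]
(np.float64(0.003142790216203538), array([ 0.4501, -0.3085,  0.012 ]), array([0.0397, 0.0412]), array([283.1, 203.5]), array([260, 182,  46,  45], dtype=int32))
(np.float64(0.11917610715003842), array([ 0.5687, -0.3345,  0.012 ]), array([0.0586, 0.065 ]), array([406.4, 128. ]), array([374,  94,  67,  68], dtype=int32))
(np.float64(0.18480810571514694), array([ 0.5787, -0.4422,  0.012 ]), array([0.0762, 0.1097]), array([490.5, 207.9]), array([440, 164,  99,  90], dtype=int32))
dx -0.0061 dy -0.0015 dz 0.2997 yaw 0.0000 tcp [ 0.4528 -0.3069  0.1519] yang -0.783 j6 0.05
```

>>> {"name": "send_rows", "arguments": {
  "increments": [
    {"dx": -0.007, "dy": -0.001, "dz": 0.12, "yaw": 0, "claw": -1},
    {"dx": -0.007, "dy": -0.001, "dz": 0.22, "yaw": 0, "claw": -1},
    {"dx": -0.007, "dy": -0.001, "dz": 0.27, "yaw": 0, "claw": -1},
    {"dx": -0.007, "dy": -0.001, "dz": 0.299, "yaw": 0, "claw": -1},
    {"dx": -0.007, "dy": -0.001, "dz": 0.299, "yaw": 0, "claw": -1},
    {"dx": -0.007, "dy": -0.001, "dz": 0.299, "yaw": 0, "claw": -1},
    {"dx": -0.007, "dy": -0.001, "dz": 0.299, "yaw": 0, "claw": 1},
    {"dx": -0.007, "dy": -0.001, "dz": 0.299, "yaw": 0, "claw": 1},
    {"dx": -0.007, "dy": -0.001, "dz": 0.299, "yaw": 0, "claw": 1},
    {"dx": -0.007, "dy": -0.001, "dz": 0.299, "yaw": 0, "claw": 1},
    {"dx": -0.007, "dy": -0.001, "dz": 0.299, "yaw": 0, "claw": 1},
    {"dx": -0.007, "dy": -0.001, "dz": 0.299, "yaw": 0, "claw": 1},
    {"dx": -0.007, "dy": -0.001, "dz": 0.299, "yaw": 0, "claw": 1}
  ]
}}

```text
time: 34.95
tool_pos: [0.4503, -0.3106, 0.0035]
tool_rot: [0.001, 0.924, 0.383, 0.0]
contact_force: [-1.1, -0.1, 5.7]
gripper_width: 0.442
grasp_force: 60.3
```

```bash
python3 -c "
from h import *
go(.601,.220,.17)"
```

```text
dx 0.9641 dy -0.5358 dz -0.3339 yaw 0.0000 tcp [ 0.4503 -0.3106  0.0035] yang -0.785 j6 0.04
```

>>> {"name": "send_rows", "arguments": {
  "increments": [
    {"dx": 0, "dy": 0, "dz": -0.05, "yaw": 0, "claw": 1},
    {"dx": 0, "dy": 0, "dz": -0.15, "yaw": 0, "claw": 1},
    {"dx": 0, "dy": 0, "dz": -0.25, "yaw": 0, "claw": 1},
    {"dx": 0, "dy": 0, "dz": -0.33, "yaw": 0, "claw": 1},
    {"dx": 0.963, "dy": -0.535, "dz": -0.33, "yaw": 0, "claw": 1},
    {"dx": 0.963, "dy": -0.535, "dz": -0.33, "yaw": 0, "claw": 1},
    {"dx": 0.963, "dy": -0.535, "dz": -0.33, "yaw": 0, "claw": 1},
    {"dx": 0.963, "dy": -0.535, "dz": -0.33, "yaw": 0, "claw": 1},
    {"dx": 0.963, "dy": -0.535, "dz": -0.33, "yaw": 0, "claw": 1},
    {"dx": 0.963, "dy": -0.535, "dz": -0.33, "yaw": 0, "claw": 1},
    {"dx": 0.963, "dy": -0.535, "dz": -0.33, "yaw": 0, "claw": 1},
    {"dx": 0.963, "dy": -0.535, "dz": -0.33, "yaw": 0, "claw": 1},
    {"dx": 0.963, "dy": -0.535, "dz": -0.33, "yaw": 0, "claw": 1},
    {"dx": 0.963, "dy": -0.535, "dz": -0.33, "yaw": 0, "claw": 1},
    {"dx": 0.963, "dy": -0.535, "dz": -0.33, "yaw": 0, "claw": 1},
    {"dx": 0.963, "dy": -0.535, "dz": -0.33, "yaw": 0, "claw": 1},
    {"dx": 0.963, "dy": -0.535, "dz": -0.33, "yaw": 0, "claw": 1},
    {"dx": 0.963, "dy": -0.535, "dz": -0.33, "yaw": 0, "claw": 1}
  ]
}}

```text
time: 37.2
tool_pos: [0.6004, 0.2191, 0.1674]
tool_rot: [0.0, 0.924, 0.383, 0.0]
contact_force: [0.5, -0.5, -0.1]
gripper_width: 0.445
grasp_force: 60.2
```

```bash
python3 -c "
from h import *
go(.6004,.2198,.08)"
```

```text
dx 0.0010 dy -0.0011 dz 0.1749 yaw 0.0000 tcp [0.6004 0.2191 0.1674] yang -0.786 j6 1.02
```

>>> {"name": "send_rows", "arguments": {
  "increments": [
    {"dx": 0, "dy": -0.001, "dz": 0.1, "yaw": 0, "claw": 1},
    {"dx": 0, "dy": -0.001, "dz": 0.15, "yaw": 0, "claw": 1},
    {"dx": 0, "dy": -0.001, "dz": 0.17, "yaw": 0, "claw": 1},
    {"dx": 0, "dy": -0.001, "dz": 0.174, "yaw": 0, "claw": 1},
    {"dx": 0, "dy": -0.001, "dz": 0.174, "yaw": 0, "claw": 1},
    {"dx": 0, "dy": -0.001, "dz": 0.174, "yaw": 0, "claw": 1}
  ]
}}

```text
time: 37.95
tool_pos: [0.601, 0.2204, 0.082]
tool_rot: [0.0, 0.924, 0.383, 0.001]
contact_force: [-0.8, -0.0, -0.7]
gripper_width: 0.441
grasp_force: 60.2
```

```bash
python3 -c "
from h import *
go(.6004,.2198,.0735)"
```

```text
dx -0.0018 dy -0.0001 dz 0.0169 yaw 0.0000 tcp [0.601  0.2204 0.082 ] yang -0.784 j6 1.02
```

>>> {"name": "send_rows", "arguments": {
  "increments": [
    {"dx": -0.002, "dy": 0, "dz": 0.008, "yaw": 0, "claw": 1},
    {"dx": -0.002, "dy": 0, "dz": 0.013, "yaw": 0, "claw": 1},
    {"dx": -0.002, "dy": 0, "dz": 0.018, "yaw": 0, "claw": 1},
    {"dx": -0.002, "dy": 0, "dz": 0.018, "yaw": 0, "claw": 1}
  ]
}}

```text
time: 38.45
tool_pos: [0.5995, 0.2195, 0.0735]
tool_rot: [0.0, 0.924, 0.383, -0.0]
contact_force: [-6.1, -1.4, 10.2]
gripper_width: 0.443
grasp_force: 61.3
```

Contact made. Release, rise and look.

>>> {"name": "send_rows", "arguments": {
  "increments": [
    {"dx": 0, "dy": 0, "dz": 0, "yaw": 0, "claw": -1},
    {"dx": 0, "dy": 0, "dz": 0, "yaw": 0, "claw": -1},
    {"dx": 0, "dy": 0, "dz": 0, "yaw": 0, "claw": -1},
    {"dx": 0, "dy": 0, "dz": 0, "yaw": 0, "claw": -1},
    {"dx": 0, "dy": 0, "dz": -0.1, "yaw": 0, "claw": -1},
    {"dx": 0, "dy": 0, "dz": -0.2, "yaw": 0, "claw": -1},
    {"dx": 0, "dy": 0, "dz": -0.23, "yaw": 0, "claw": -1},
    {"dx": 0, "dy": 0, "dz": -0.23, "yaw": 0, "claw": -1},
    {"dx": 0, "dy": 0, "dz": -0.23, "yaw": 0, "claw": -1}
  ]
}}

```text
time: 39.58
tool_pos: [0.5981, 0.2191, 0.1836]
tool_rot: [-0.0, 0.924, 0.383, -0.002]
contact_force: [0.2, -0.2, -1.2]
gripper_width: 0.999
grasp_force: 0.0
```

```bash
python3 -c "
from h import *
c,im=grab('wrist','w12.png')
a=cv2.resize(im[90:290,185:385],(400,400),interpolation=3)
t=grab('top','t2.png')[1];s=grab('scene','s2.png')[1]
b=cv2.resize(s[90:290,220:420],(400,400),interpolation=3)
cv2.imwrite('pics/fin.png',np.hstack([a,b]))
q=cam('top');d=cv2.absdiff(t,cv2.imread('pics/top0.png'));print([ (x[0],x[1]) for x in blobs(d[150:260,285:450].max(2)>40,15)])"
```

```text
[(array([21.9, 18.5]), np.int32(504)), (array([59.6, 53.6]), np.int32(280)), (array([141.1,  59.3]), np.int32(15)), (array([97.7, 99.5]), np.int32(213))]
```

View pics/fin.png

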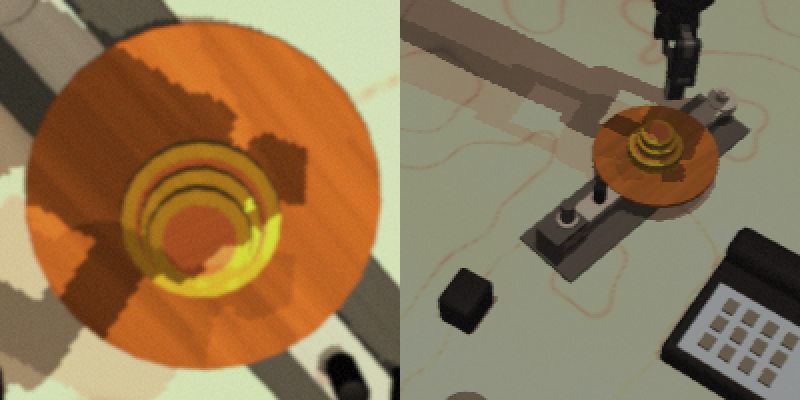

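The three tins are stacked flat and concentric on the plate, around (200,235) in the left panel. The pin is seated in the fork, and the cup, clock and jar have not moved.

```bash
python3 -c "
from plant import manip
print(manip.job_done())"
```

```text
the job is handed in; nothing more can be done
None
```

The job is handed in: the tray arm is home and pinned, the three tins present (68, 50 and 41 mm) are stacked widest-down within about 2 mm of the plate's centre, and the cup, clock and jar were left untouched.

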